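Slide the vial rack out under the pump spout and hold it

ROBOT

A 6-joint arm with a two-finger parallel gripper is mounted at the origin on the work surface. World frame = base frame: x ahead of the robot, y to its left, z up, the work surface at z = 0. Lengths are in m, angles in rad, forces in N, time in s.
With the tool pointing down it reaches from about 0.375 to 0.925 m from the base axis. Payload 5.7 kg.
Tool frame: the origin (TCP) lies between the finger pads; the fingertips stand arm.tcp_to_tips ahead of it and the grasp point (between the pads) lies 5 mm behind it (arm.tcp_to_tips is the distance from the TCP to the fingertips, in m); z points along the fingers, y is the direction in which the jaws open and shut (so a half turn about z gives the same grasp; the last joint's range is limited). The gripper opens to 85 mm and grips with 20 to 120 N. Pads are 22 mm wide; open, the fingers measure 114 mm over their backs; the gripper's body (76 mm by 85 mm) begins 54 mm behind the grasp point. The pads swing forward as they close: fully open they stand 13 mm farther back than shut.
Start: joints at [1.049, 0.359, 1.51, -0, 1.272, -0.115], TCP at [0.237, 0.551, 0.245] pointing down, gripper open.
Joint ranges: [-2.97, 2.97], [-1.01, 2.36], [0.21, 2.38], [-0.96, 4.11], [0.2, 2.71], [-2.98, 2.98]. Speed limits (rad/s): [2.39, 2.39, 3.14, 3.14, 3.14, 3.14].

INTERFACE

Orientations are given as a 3x3 rotation matrix whose columns are the frame's x, y, z axes.
In Python, from bench import arm gives the robot as it stands.
- The arm moves only by the tool arm_command, never from a script. Its argument "steps" is a list of rows, each a list of 5 numbers: the finger opening in mm, from 0 to 85.4, then the shift along the tool's x, y, z scaled (see below), then the turn about the tool's z scaled (see below). In form: [[jaw, dx, dy, dz, roll], ...]. A call has 1 to 10 rows; each row is the pose to reach, as a shift and turn from the pose measured when the call began, along the tool's axes at that moment, turning the shorter way round; what a row does not reach only later rows make up. The controller multiplies each number of a shift by 1 m and each number of a turn by 180 degrees. A row lasts 1/12 s, in which the tool goes at most 41.7 mm and 7.16 degrees, less where a joint would pass 70% of its speed; a pose out of reach is approached as far as the arm can. A call with a number of a shift or a turn outside -1 to 1 is refused whole. A call with a gripper value outside its range is refused whole. The fingers move at their own pace and stop on an object; "grip_force" is the grip in N (left out, the last holds). Time passes only in rows, so rows that repeat a pose let the fingers close. It gives the time, the measured TCP pose, the force and the opening at its end, in the units of the state.
- arm.get_state(): the state, without advancing time (a new reading comes with each control period).
- arm.camera(name): name is "side" or "top"; returns (picture, depth): 400x640x3 uint8, blue, green, red; 400x640 float32, m along the optical axis (not along the pixel's ray), 0 where there is no reading.
- arm.calibration(name): a dict with "K" (3x3 intrinsics, pixels), "k1" (the pictures are not rectified: a ray, as slopes to the right and down, at radius r is drawn at 1 + k1 r^2 times it, then the intrinsics apply), "R" (3x3) and "t" (3): a world point X has camera coordinates R X + t. Camera axes: x right, y down, z forward; pixel columns grow to the right and rows downward; lengths in m; the calibration is good to about 2 mm. A picture is of the moment at which its call begins. calibration takes no time and is no camera call.
- arm.job_done(): hands the job in, once; it reports no verdict.
The state is a dict: "clock": time; "joint_positions": joint angles; "dq": joint speeds; "joint_torque": joint torques, N m; "tcp_pos": TCP position; "tool_rot": TCP orientation; "ft_force": force on the tool from outside, world axes, zero at the start; "moment": the same for the moment, N m; "opening": opening from 0.0 (shut) to 1.0 (fully open).
Only numpy, scipy, OpenCV 4.12 (cv2) and the standard library are available. Lean on these libraries where they do the work, as an engineer would, in place of code of your own. Each camera call takes 0.05 s, during which the arm holds its last target.

TASK

The pump has run its first liquid to waste and the next portions are to be caught in vials: set one empty vial in the outermost place of the rack on the lab jack (the end towards the pump's spout), then the other vial in the place next to it. Then slide the rack out along the jack's top plate, over the waste beaker, until the outermost vial stands right under the tip of the spout, keeping the rack flat on the plate and never lifting or tipping it. More than half of the rack now hangs over the edge and it would tip if let go, so do not let go: the job ends while the gripper is still holding the rack, level and at rest; leave the waste beaker and the reagent bottle where they stand.

Things in the scene. Friction and masses are not known exactly. Their poses are not given: they have to be found in the camera images.
- jack: Aluminium lab jack, fixed. Square top plate 160 x 160 mm, its upper face 85 mm above the bench. Origin: on the bench below the plate's middle; z up, y axis towards the pump's spout: the outer edge, over which the rack is slid, is at y = +80 mm, the other edges at y = -80 and x = +-80 mm. A screw knob sticks out 35 mm under the +x edge.
- rack_mid (a point): Centre (half-way up) of the loose white vial rack lying on the jack's plate: a block 292 mm long (its y axis, outward to the spout), 46 wide (x), 30 high (z), about 0.4 kg, balanced at its centre, sliding by friction. Seven pockets, 29 mm wide, 22 deep, in a row 40 mm apart, y = +120 to -120. Its inner end sticks out behind the plate at first; fingers pinching its sides must stay above the plate.
- place1 (a point): Centre of the mouth of the rack's outermost pocket (first place), on the rack's upper face, 120 mm from the rack's centre towards the spout. Turns with the rack.
- place2 (a point): Centre of the mouth of the next pocket (second place), 80 mm from the rack's centre towards the spout.
- vial_a_mid (a point): Centre (half-way up) of an open amber glass vial, 26 mm diameter, 75 mm tall, flat bottom with a rounded heel, 30 g, upright on a sheet of paper on the bench between the robot and the pump. z along the vial. Seated in a pocket, its bottom is 8 mm above the rack's underside and 53 mm of it stands out.
- vial_b_mid (a point): Centre of the second vial, identical to the first; either may go in either place.
- spout_tip (a point): Lower end of the downward tip of the pump's bent steel spout (8 mm pipe), fixed, 186 mm above the bench: 18 mm above the mouth of a seated vial. The pipe runs from the tip back to the pump (white box 130 x 200 x 155 mm) at up to 221 mm height, away from the jack; the pump's steel head begins 87 mm behind the tip.
- waste_beaker_mid (a point): Centre (half-way up) of the small glass waste beaker, 54 mm diameter, 70 mm tall, loose on the bench below the spout; the rack passes 15 mm over its rim. Leave it alone.
- reagent_bottle_mid (a point): Centre of a closed reagent bottle, 72 mm diameter, 150 mm tall, loose on the bench to the right of the jack. Leave it alone.
There are look-alikes about, which are no part of the job. What is shaped like the part that bears vial_a_mid but purple or turquoise is not meant.

How it is judged:
On the way, in this order (a step that is already met when the one before it is completed fails the run):
1. a vial stands in the outermost place of the rack, let go (((horizontal distance between vial_a_mid and place1 below 0.006 m and z of vial_a_mid in the frame of rack_mid between 0.025 and 0.034 m and angle between vial_a_mid's own z axis and vertical below 0.15 rad and contact force between the fingers and vial_a below 0.2 N) or (horizontal distance between vial_b_mid and place1 below 0.006 m and z of vial_b_mid in the frame of rack_mid between 0.025 and 0.034 m and angle between vial_b_mid's own z axis and vertical below 0.15 rad and contact force between the fingers and vial_b below 0.2 N))), for 0.2 s.
2. the other vial stands in the second place, let go (((horizontal distance between vial_a_mid and place1 below 0.006 m and z of vial_a_mid in the frame of rack_mid between 0.025 and 0.034 m and angle between each of vial_a_mid, vial_b_mid's own z axis and vertical below 0.15 rad and contact force between the fingers and vial_a below 0.2 N and horizontal distance between vial_b_mid and place2 below 0.006 m and z of vial_b_mid in the frame of rack_mid between 0.025 and 0.034 m and contact force between the fingers and vial_b below 0.2 N) or (horizontal distance between vial_b_mid and place1 below 0.006 m and z of vial_b_mid in the frame of rack_mid between 0.025 and 0.034 m and angle between each of vial_b_mid, vial_a_mid's own z axis and vertical below 0.15 rad and contact force between the fingers and vial_b below 0.2 N and horizontal distance between vial_a_mid and place2 below 0.006 m and z of vial_a_mid in the frame of rack_mid between 0.025 and 0.034 m and contact force between the fingers and vial_a below 0.2 N))), for 0.2 s.
3. the rack is slid out with the outermost vial under the spout, and held level (((horizontal distance between vial_a_mid and place1 below 0.006 m and z of vial_a_mid in the frame of rack_mid between 0.025 and 0.034 m and angle between each of vial_a_mid, vial_b_mid's own z axis and vertical below 0.15 rad and horizontal distance between vial_b_mid and place2 below 0.006 m and z of vial_b_mid in the frame of rack_mid between 0.025 and 0.034 m) or (horizontal distance between vial_b_mid and place1 below 0.006 m and z of vial_b_mid in the frame of rack_mid between 0.025 and 0.034 m and angle between each of vial_b_mid, vial_a_mid's own z axis and vertical below 0.15 rad and horizontal distance between vial_a_mid and place2 below 0.006 m and z of vial_a_mid in the frame of rack_mid between 0.025 and 0.034 m)) and horizontal distance between place1 and spout_tip below 0.008 m and angle between rack_mid's own z axis and vertical below 0.035 rad and z of rack_mid in the frame of jack between 0.096 and 0.105 m and contact force between the fingers and rack above 0.5 N and contact force between rack and waste_beaker below 0.05 N and contact force between rack and pump below 0.05 N and linear speed of rack below 0.015 m/s), for 0.3 s.
At the end, for the whole second after the job is handed in: Vials seated in the first and second places; outermost place within 8 mm horizontally of the spout tip; rack level to 2 degrees, within 4 mm of lying on the plate, at rest, touched by the fingers with over 0.5 N and by neither beaker nor pump (all of step 3); the arm keeps its last pose, push and grip.
It fails at once if the rack is tipped (over 7 degrees) (angle between rack_mid's own z axis and vertical above 0.12 rad).
It fails at once if the rack is lifted off the jack (over 15 mm) (z of rack_mid in the frame of jack above 0.115 m).
It fails at once if the waste beaker is displaced (over 20 mm) (distance of waste_beaker_mid from where it was at the start of the episode above 0.02 m).
It fails at once if the reagent bottle is displaced (over 20 mm) (distance of reagent_bottle_mid from where it was at the start of the episode above 0.02 m).
It also fails if it takes over 70 s, if anything falls off the work surface, if the arm or the gripper's body presses on something with over 40 N, if the wrist force passes 120 N, or if a joint passes its speed limit or range.

## Working session

There is one attempt and no reset: what is moved stays moved. The work goes in short steps, Python scripts to look and compute and a tool call to move; the robot and the scene stay as the last step left them, time stands still between calls to the robot, and variables do not carry over. Pictures are saved under pics/ and viewed, and the job is handed in when it is done.

Besides the shell and the picture viewer there is one more tool, called after "Request:" as name(argument=value, ...) on one line, values as JSON. arm_command: Moves the arm, as the interface text tells. Shifts and turns lie within -1 to 1; 1 stands for 1 m of shift or 180 degrees of turn. Its arguments: {"type":"object","properties":{"steps":{"type":"array","items":{"type":"array","items":{"type":"number"}}},"grip_force":{"type":"number"}},"required":["steps"]}

```bash
mkdir -p pics; ls; python3 - <<'E'
from bench import arm
import cv2,numpy as np
print(arm.get_state(), arm.tcp_to_tips)
for n in("side","top"):
    p,d=arm.camera(n); cv2.imwrite(f"pics/{n}0.png",p); np.save(f"{n}0.npy",d); print(n,arm.calibration(n))
E
```

```text
pics
{'clock': 0.0, 'joint_positions': array([ 1.04887186e+00,  3.59511652e-01,  1.51145443e+00,  8.07853402e-06,
        1.27247841e+00, -1.15087765e-01]), 'dq': array([-0.00014337, -0.00153269, -0.00148664, -0.00015601,  0.00074513,
        0.00016074]), 'joint_torque': array([ 7.63680109e-04, -5.27606821e+01, -2.78624225e+01, -4.61629838e-05,
        1.30925668e-02, -2.44618184e-05]), 'tcp_pos': array([0.23709105, 0.55045275, 0.24444122]), 'tool_rot': array([[-9.18376109e-01,  3.95707540e-01, -9.29927607e-04],
       [ 3.95708571e-01,  9.18374740e-01, -1.60143956e-03],
       [ 2.20320316e-04, -1.83870415e-03, -9.99998285e-01]]), 'ft_force': array([-0.17720368, -0.08794161,  0.71872005]), 'moment': array([ 0.02025045, -0.01972715, -0.03067212]), 'opening': 0.9970593704205747} 0.014
side {'K': array([[389.8129639 ,   0.        , 314.84064363],
       [  0.        , 389.8129639 , 198.26182667],
       [  0.        ,   0.        ,   1.        ]]), 'k1': -0.07707515640861963, 'R': array([[-0.99209042, -0.12426264,  0.01775934],
       [-0.09092647,  0.61387121, -0.7841521 ],
       [ 0.08653886, -0.77956458, -0.62031451]]), 't': array([0.53697733, 0.24306019, 0.83768296])}
top {'K': array([[400.71898821,   0.        , 314.01361083],
       [  0.        , 400.71898821, 189.19331059],
       [  0.        ,   0.        ,   1.        ]]), 'k1': 0.018023215508422043, 'R': array([[-0.02954582, -0.99956261, -0.00127684],
       [-0.97381264,  0.02907272, -0.22548552],
       [ 0.22542401, -0.00541875, -0.97424568]]), 't': array([-0.10102606,  0.57552663,  1.00805712])}
```

View pics/side0.png

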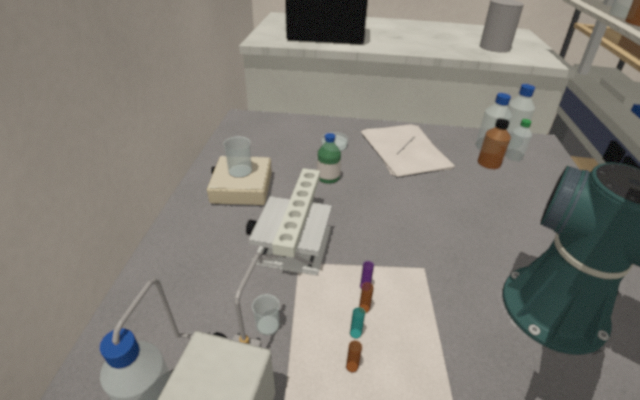

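View pics/top0.png

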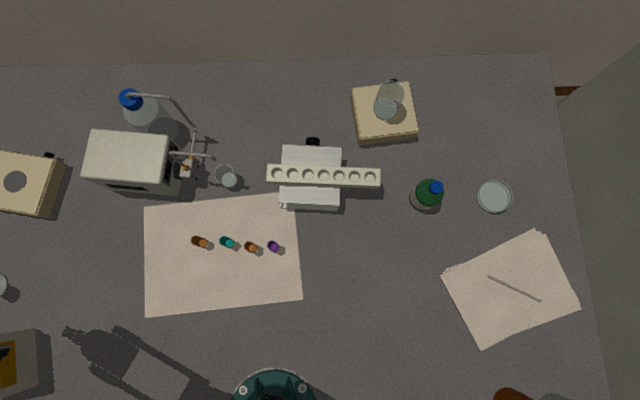

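```bash
cat > h.py <<'E'
from bench import arm
import cv2,numpy as np
def proj(n,X):
    c=arm.calibration(n); p=c["R"]@np.array(X,float)+c["t"]; s=p[:2]/p[2]; s=s*(1+c["k1"]*(s@s)); return (c["K"]@np.r_[s,1])[:2]
def ray(n,uv):
    c=arm.calibration(n); K=c["K"]; s=np.array([(uv[0]-K[0,2])/K[0,0],(uv[1]-K[1,2])/K[1,1]]); u=s.copy()
    for _ in range(20): u=s/(1+c["k1"]*(u@u))
    return -c["R"].T@c["t"], c["R"].T@np.r_[u,1]
def atz(n,uv,z):
    o,d=ray(n,uv); return o+d*(z-o[2])/d[2]
def atd(n,uv,dep):
    o,d=ray(n,uv); return o+d*dep
def tri(a,b):  # pixel in side, pixel in top
    o1,d1=ray("side",a);o2,d2=ray("top",b);A=np.c_[d1,-d2];s=np.linalg.lstsq(A,o2-o1,rcond=None)[0]
    p,q=o1+s[0]*d1,o2+s[1]*d2; return (p+q)/2,np.linalg.norm(p-q)
def crop(n,img,x0,y0,x1,y1,f,out):
    c=cv2.resize(img[y0:y1,x0:x1],None,fx=f,fy=f,interpolation=cv2.INTER_CUBIC)
    st=10
    for x in range((x0+st-1)//st*st,x1,st):
        cv2.line(c,(int((x-x0+.5)*f),0),(int((x-x0+.5)*f),4),(0,0,255),1)
        if x%20==0: cv2.putText(c,str(x),(int((x-x0+.5)*f)-8,14),0,.35,(0,0,255),1)
    for y in range((y0+st-1)//st*st,y1,st):
        cv2.line(c,(0,int((y-y0+.5)*f)),(4,int((y-y0+.5)*f)),(0,0,255),1)
        if y%20==0: cv2.putText(c,str(y),(6,int((y-y0+.5)*f)+4),0,.35,(0,0,255),1)
    cv2.imwrite(out,c)
E
python3 - <<'E'
from h import *
for n in("side","top"):
    print(n,proj(n,arm.get_state()["tcp_pos"]), proj(n,[0,0,0]), -arm.calibration(n)["R"].T@arm.calibration(n)["t"])
s=cv2.imread("pics/side0.png");t=cv2.imread("pics/top0.png")
crop("s",s,210,150,370,290,5,"pics/s1.png")
crop("s",s,200,240,400,390,4,"pics/s2.png")
crop("t",t,150,120,310,220,5,"pics/t1.png")
crop("t",t,250,120,400,220,5,"pics/t2.png")
crop("t",t,180,220,300,270,6,"pics/t3.png")
E
```

```text
side [584.75508442 615.79680849] [555.18569207 307.05284711] [0.48233854 0.57054654 0.70068669]
top [-12.28061761 340.54586241] [273.61092091 419.35990136] [ 0.33022993 -0.11225159  1.11173922]
```

View pics/s1.png

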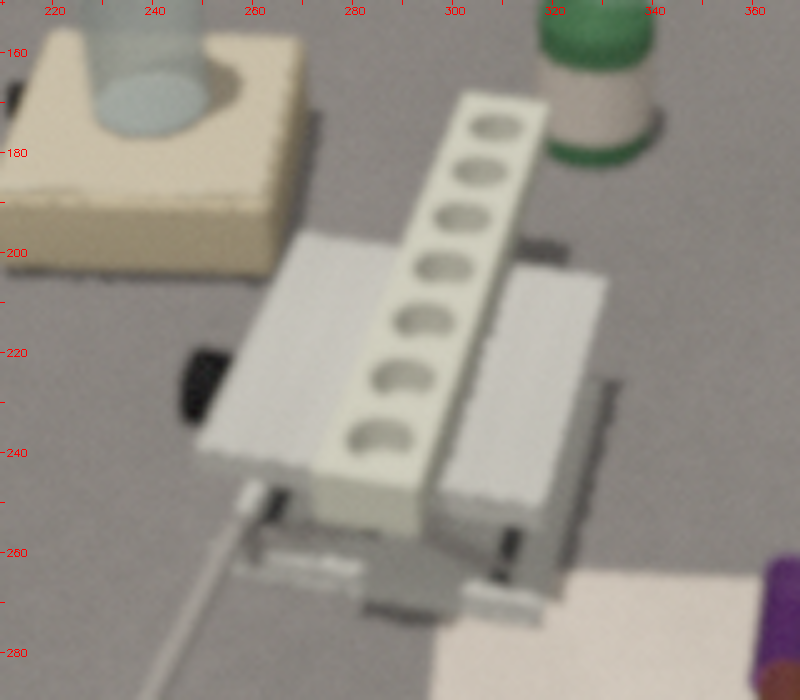

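View pics/s2.png

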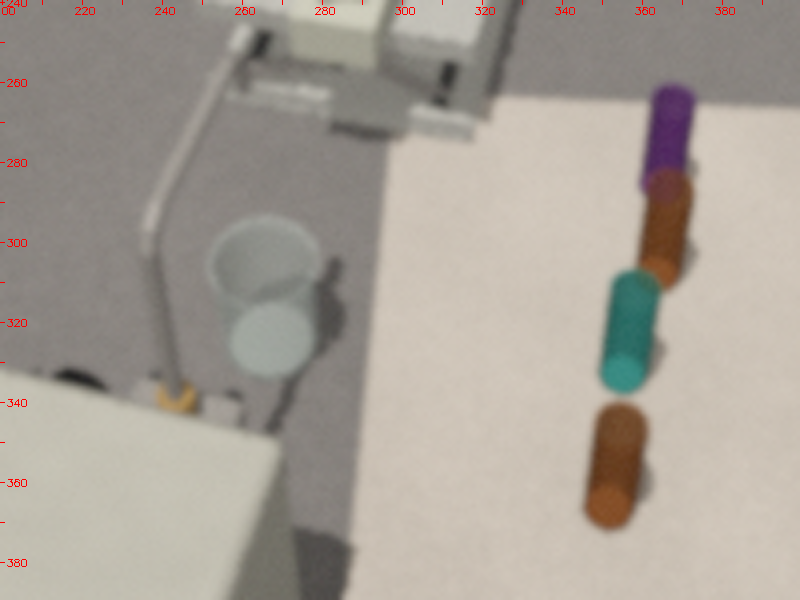

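View pics/t1.png

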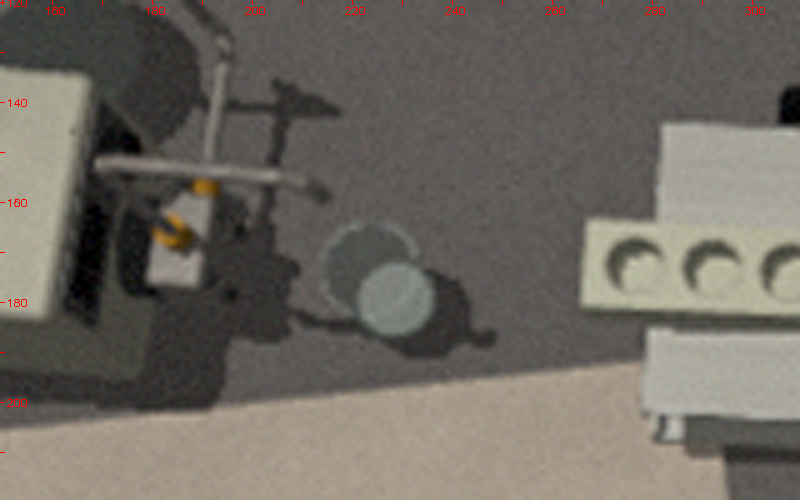

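View pics/t2.png

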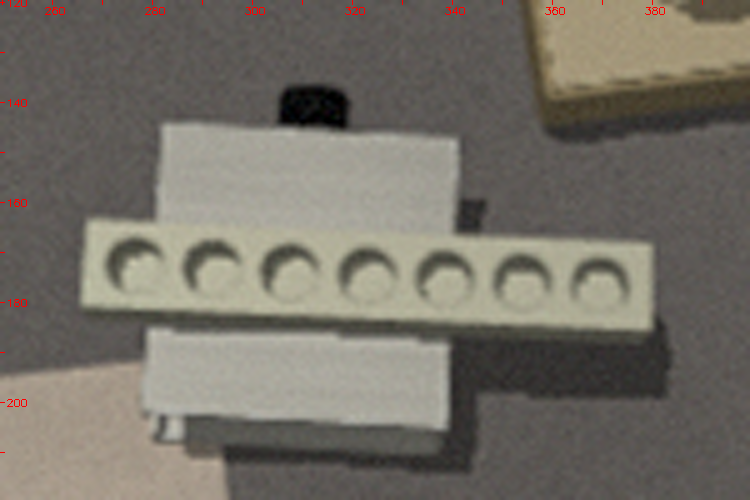

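View pics/t3.png

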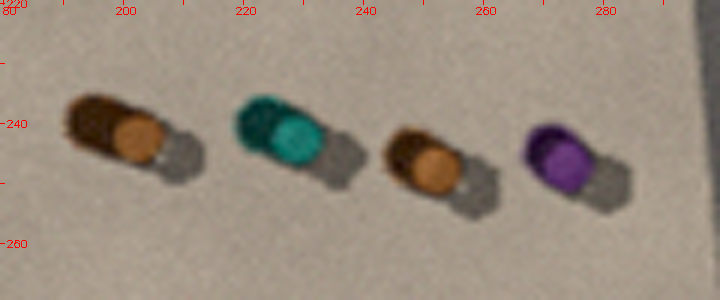

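```bash
python3 - <<'E'
from h import *
s=cv2.imread("pics/side0.png");t=cv2.imread("pics/top0.png")
crop("s",s,225,230,295,280,11,"pics/s3.png")
crop("t",t,160,140,230,185,11,"pics/t4.png")
ds=np.load("side0.npy");dt=np.load("top0.npy")
np.set_printoptions(precision=3,suppress=True,linewidth=200)
print(ds[238:270:1,250:272:1])
print(dt[148:166,196:222])
sh=[(381,438),(403,377),(425,320),(444,268),(463,217),(480,171),(497,127)]
th=[(135,265),(213,267),(291,271),(368,275),(445,278),(522,282),(600,283)]
P=[];Q=[]
for a,b in zip(sh,th):
    a=np.array(a)/5+[209.5,149.5]; b=np.array(b)/5+[249.5,119.5]
    p,e=tri(a,b); print(atz("side",a,.115),atz("top",b,.115),p,e)
# vials
f=lambda x,y:(x/6+179.5,y/6+219.5)
for top,bot in (((95,122),(138,140)),((408,158),(437,172))):
    print("vial top",atz("top",f(*top),.075),"bot",atz("top",f(*bot),0))
g=lambda x,y:(x/4+199.5,y/4+239.5)
for top,bot in (((622,427),(609,506)),((670,190),(658,271))):
    print("vial side top",atz("side",g(*top),.075),"bot",atz("side",g(*bot),0))
E
```

```text
[[0.875 0.876 0.875 0.877 0.878 0.876 0.877 0.877 0.877 0.876 0.876 0.878 0.877 0.879 0.876 0.879 0.878 0.878 0.879 0.878 0.877 0.877]
 [0.877 0.871 0.874 0.874 0.874 0.877 0.874 0.872 0.872 0.875 0.876 0.875 0.875 0.876 0.878 0.875 0.873 0.878 0.873 0.876 0.873 0.875]
 [0.871 0.877 0.874 0.874 0.874 0.871 0.873 0.87  0.876 0.874 0.872 0.87  0.869 0.872 0.869 0.872 0.871 0.87  0.872 0.873 0.875 0.875]
 [0.879 0.877 0.877 0.881 0.876 0.874 0.873 0.873 0.871 0.872 0.869 0.87  0.869 0.869 0.87  0.87  0.873 0.87  0.872 0.87  0.87  0.871]
 [0.88  0.876 0.878 0.877 0.876 0.878 0.876 0.871 0.875 0.872 0.868 0.872 0.869 0.868 0.871 0.869 0.868 0.868 0.866 0.868 0.866 0.869]
 [0.883 0.881 0.881 0.879 0.878 0.88  0.879 0.878 0.875 0.877 0.872 0.873 0.875 0.871 0.873 0.871 0.87  0.869 0.869 0.866 0.867 0.867]
 [0.885 0.884 0.885 0.88  0.883 0.881 0.883 0.879 0.877 0.876 0.875 0.876 0.873 0.876 0.874 0.873 0.871 0.875 0.872 0.871 0.87  0.867]
 [0.976 0.98  0.978 0.981 0.885 0.88  0.883 0.881 0.881 0.877 0.875 0.879 0.876 0.876 0.875 0.874 0.874 0.871 0.873 0.872 0.869 0.871]
 [0.977 0.975 0.977 
[... 6239 characters left out ...]
115] 0.0010191721793956492
[ 0.603 -0.102  0.115] [ 0.602 -0.103  0.115] [ 0.603 -0.103  0.115] 0.001064871458619104
[ 0.601 -0.141  0.115] [ 0.599 -0.142  0.115] [ 0.6   -0.142  0.114] 0.0016349628446431803
[ 0.598 -0.182  0.115] [ 0.596 -0.182  0.115] [ 0.597 -0.182  0.115] 0.001504155549016484
[ 0.595 -0.221  0.115] [ 0.593 -0.221  0.115] [ 0.594 -0.222  0.114] 0.001982813789767493
[ 0.592 -0.261  0.115] [ 0.591 -0.261  0.115] [ 0.592 -0.261  0.115] 0.0005345855610294675
vial top [0.445 0.192 0.075] bot [0.445 0.194 0.   ]
vial top [0.426 0.057 0.075] bot [0.426 0.056 0.   ]
vial side top [0.447 0.192 0.075] bot [0.447 0.189 0.   ]
vial side top [0.429 0.056 0.075] bot [0.428 0.051 0.   ]
```

View pics/s3.png

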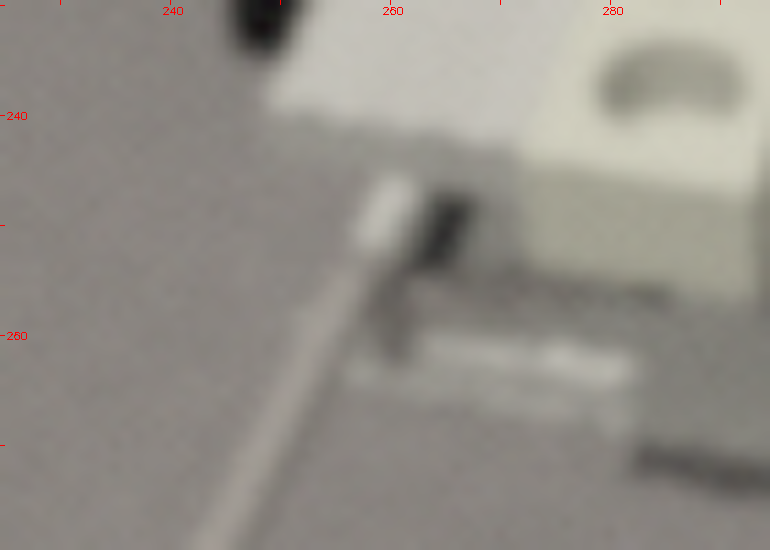

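View pics/t4.png

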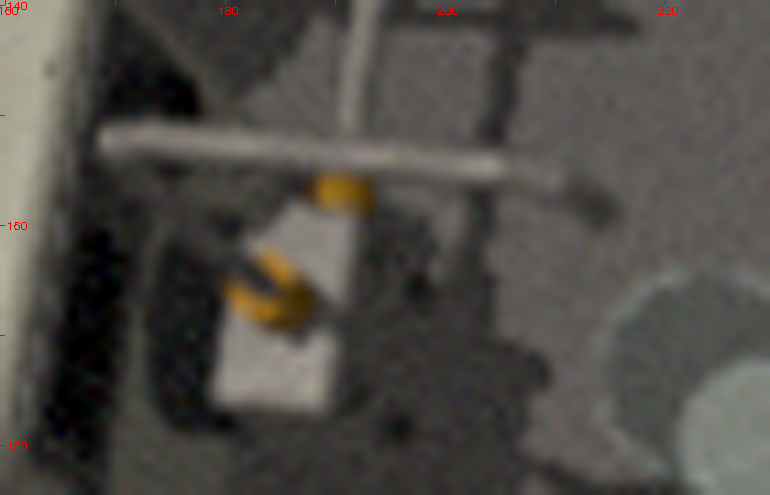

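```bash
python3 - <<'E'
from h import *
np.set_printoptions(precision=4,suppress=True)
for r in (256,258,260,262,263): print(r,atd("side",(260.5,r),.678),atz("side",(260.5,r),.186))
for c in ((213.5,158),(214,159),(214.3,160),(214.5,161)): print(c,atz("top",c,.186),atz("top",c,.195))
for p,d in (((213,157),.946),((214,158),.951),((214,159),.951),((215,159),.957),((214,160),.957),((215,160),.963),((214,161),.964)): print(p,atd("top",p,d))
for r,cs in((257,(260,261,262)),(260,(259,260,261,262)),(263,(259,262))):
  ds=np.load("side0.npy")
  for c in cs: print((c,r),atd("side",(c,r),ds[r,c]))
# horizontal pipe
for p in ((170,152.5),(200,154.5),(206,155.5)): print("pipe",p,atz("top",p,.221))
# check jack
f=lambda x,y:(x/5+249.5,y/5+119.5)
for p in ((162,124),(459,139),(449,429),(143,412)): print("jackcorner",atz("top",f(*p),.085))
# beaker
f=lambda x,y:(x/5+149.5,y/5+119.5)
print("beaker",atz("top",f(395,298),.003),atz("top",f(368,268),.07))
E
```

```text
256 [0.6259 0.1156 0.1994] [0.6298 0.1034 0.186 ]
258 [0.6256 0.1178 0.1967] [0.6286 0.1082 0.186 ]
260 [0.6253 0.1199 0.1939] [0.6275 0.1129 0.186 ]
262 [0.625  0.1221 0.1912] [0.6265 0.1175 0.186 ]
263 [0.6248 0.1232 0.1898] [0.6259 0.1198 0.186 ]
(213.5, 158) [0.6289 0.1227 0.186 ] [0.626  0.1204 0.195 ]
(214, 159) [0.6263 0.1214 0.186 ] [0.6234 0.1192 0.195 ]
(214.3, 160) [0.6238 0.1206 0.186 ] [0.6209 0.1184 0.195 ]
(214.5, 161) [0.6212 0.1201 0.186 ] [0.6184 0.1178 0.195 ]
(213, 157) [0.6244 0.1185 0.2075]
(214, 158) [0.6236 0.1174 0.2022]
(214, 159) [0.6213 0.1175 0.2017]
(215, 159) [0.6231 0.1165 0.1959]
(214, 160) [0.6208 0.119  0.1954]
(215, 160) [0.6226 0.1181 0.1896]
(214, 161) [0.6206 0.1208 0.1881]
(260, 257) [0.6241 0.1248 0.2069]
(261, 257) [0.6226 0.124  0.2063]
(262, 257) [0.6218 0.1208 0.203 ]
(259, 260) [0.6272 0.1224 0.1962]
(260, 260) [0.625  0.1236 0.1979]
(261, 260) [0.6235 0.1229 0.1974]
(262, 260) [0.622  0.1218 0.1965]
(259, 263) [0.6275 0.1232 0.1894]
(262, 263) [0.6227 0.1213 0.1881]
pipe (170, 152.5) [0.6339 0.2151 0.221 ]
pipe (200, 154.5) [0.627  0.1454 0.221 ]
pipe (206, 155.5) [0.6242 0.1314 0.221 ]
jackcorner [ 0.6947 -0.035   0.085 ]
jackcorner [ 0.6814 -0.1949  0.085 ]
jackcorner [ 0.5228 -0.1825  0.085 ]
jackcorner [ 0.5366 -0.0232  0.085 ]
beaker [0.6236 0.1247 0.003 ] [0.623  0.1252 0.07  ]
```

```bash
cat >> h.py <<'E'
def vials(n,img,lo=(5,110,40),hi=(16,255,255),roi=None):
    m=cv2.inRange(cv2.cvtColor(img,cv2.COLOR_BGR2HSV),lo,hi)
    k,l,s,c=cv2.connectedComponentsWithStats(m)
    out=[]
    for i in range(1,k):
        if s[i][4]>40:
            r=cv2.minAreaRect(np.argwhere(l==i)[:,::-1].astype(np.float32)); out.append((r[0],r[1],c[i],s[i][4]))
    return out
def plan(target,yaw,st=None):
    "yaw: wanted world angle of tool y axis (mod 180), deg"
    st=st or arm.get_state(); R=st["tool_rot"]; d=R.T@(np.array(target)-st["tcp_pos"])
    a=np.degrees(np.arctan2(R[1,1],R[0,1])); dy=(yaw-a+90)%180-90
    print("shift",np.round(d,4),"roll",round(-dy/180,4),"tooly",round(a,2),"clock",st["clock"],"tcp",st["tcp_pos"].round(4))
E
python3 - <<'E'
from h import *
np.set_printoptions(precision=4,suppress=True)
for n in("side","top"):
    for v in vials(n,cv2.imread(f"pics/{n}0.png")): print(n,v,atz(n,v[0],.0375),atz(n,v[2],.0375))
plan([.446,.1915,.16],-4.1)
E
```

```text
side ((632.5, 12.5), (25.0, 13.0), array([634.3663,  13.4568]), np.int32(243)) [-2.0206 -3.4812  0.0375] [-2.0188 -3.4438  0.0375]
side ((630.5393676757812, 46.837093353271484), (25.121952056884766, 9.327981948852539), array([629.7853,  46.3141]), np.int32(191)) [-1.2961 -2.1761  0.0375] [-1.2969 -2.1875  0.0375]
side ((494.0500183105469, 147.35000610351562), (23.084625244140625, 41.74205780029297), array([493.8146, 147.8578]), np.int32(879)) [ 0.0043 -0.6305  0.0375] [ 0.006  -0.6268  0.0375]
side ((365.8108215332031, 297.1351318359375), (9.86393928527832, 27.290233612060547), array([366.1514, 298.0321]), np.int32(218)) [0.4278 0.0524 0.0375] [0.4271 0.0546 0.0375]
side ((353.5599670410156, 356.0799865722656), (11.596552848815918, 30.26417350769043), array([353.4755, 356.0153]), np.int32(326)) [0.4466 0.1897 0.0375] [0.4467 0.1896 0.0375]
top ((566.6206665039062, 90.55172729492188), (8.22108268737793, 23.25391960144043), array([564.1485,  90.3861]), np.int32(101)) [ 0.8495 -0.8567  0.0375] [ 0.8503 -0.8498  0.0375]
top ((199.02943420410156, 240.88238525390625), (16.00735092163086, 8.973817825317383), array([198.8319, 241.0672]), np.int32(119)) [0.4464 0.1926 0.0375] [0.446  0.1931 0.0375]
top ((250.2000274658203, 246.6000213623047), (12.521980285644531, 8.9442720413208), array([250.2887, 246.701 ]), np.int32(97)) [0.4271 0.0562 0.0375] [0.4268 0.056  0.0375]
top ((512.5, 393.5), (39.0, 11.0), array([509.2222, 394.7306]), np.int32(297)) [ 0.0528 -0.5873  0.0375] [ 0.0503 -0.5789  0.0375]
shift [-0.3339 -0.2469  0.0849] roll 0.3933 tooly 66.69 clock 0.1 tcp [0.2371 0.5505 0.2445]
```

```bash
python3 - <<'E'
from h import *
for p in ((85,178),(165,186),(170,135),(92,130)): print(atz("top",p,.155))
E
```

```text
[0.59655734 0.44335778 0.155     ]
[0.57052707 0.24715636 0.155     ]
[0.70280049 0.2416357  0.155     ]
[0.72161251 0.43801259 0.155     ]
```

Request:
arm_command(steps=[[60, -0.04, -0.025, 0, 0.04], [60, -0.08, -0.05, 0, 0.08], [60, -0.12, -0.08, 0, 0.12], [60, -0.16, -0.11, 0, 0.16], [60, -0.2, -0.14, 0.01, 0.2], [60, -0.23, -0.165, 0.02, 0.24], [60, -0.26, -0.19, 0.03, 0.28], [60, -0.29, -0.21, 0.04, 0.32], [60, -0.31, -0.23, 0.05, 0.36], [60, -0.334, -0.247, 0.055, 0.3933]])

```text
clock: 0.93
tcp_pos: [0.443, 0.1943, 0.1902]
tool_rot: [[0.078, 0.997, -0.002], [0.997, -0.078, -0.002], [-0.002, -0.002, -1.0]]
ft_force: [0.6, -0.3, -0.8]
opening: 0.703
```

```bash
python3 - <<'E'
from h import *
plan([.4463,.1915,.045],-4.1)
E
```

```text
shift [-0.0023  0.0038  0.1452] roll -0.0019 tooly -4.45 clock 0.9333 tcp [0.443  0.1943 0.1902]
```

Request:
arm_command(steps=[[60, -0.0023, 0.0038, 0.03, -0.002], [60, -0.0023, 0.0038, 0.06, -0.002], [60, -0.0023, 0.0038, 0.09, -0.002], [60, -0.0023, 0.0038, 0.12, -0.002], [60, -0.0023, 0.0038, 0.14, -0.002], [60, -0.0023, 0.0038, 0.1452, -0.002], [60, -0.0023, 0.0038, 0.1452, -0.002], [60, -0.0023, 0.0038, 0.1452, -0.002]], grip_force=20)

```text
clock: 1.6
tcp_pos: [0.4465, 0.1916, 0.0454]
tool_rot: [[0.071, 0.997, -0.002], [0.997, -0.071, -0.002], [-0.002, -0.002, -1.0]]
ft_force: [0.6, -0.3, 0.9]
opening: 0.706
```

```bash
python3 - <<'E'
from h import *
plan([.4463,.1915,.045],-4.1)
p,d=arm.camera("side"); crop("s",p,280,230,440,400,5 if 0 else 3,"pics/s5.png")
p,d=arm.camera("top"); crop("s",p,140,180,300,300,5,"pics/t5.png")
E
```

```text
shift [-0.0001 -0.0002  0.0004] roll 0.0001 tooly -4.08 clock 1.6 tcp [0.4465 0.1916 0.0454]
```

View pics/s5.png

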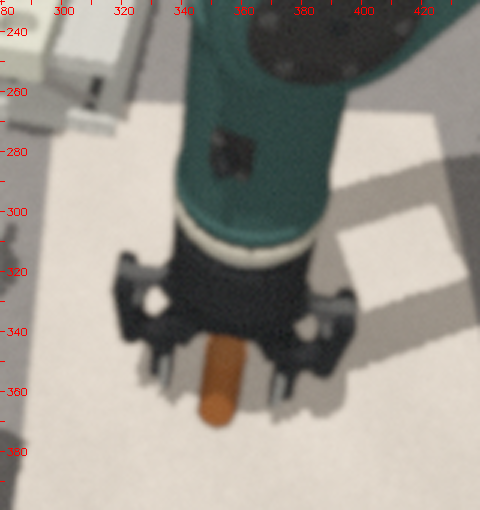

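View pics/t5.png

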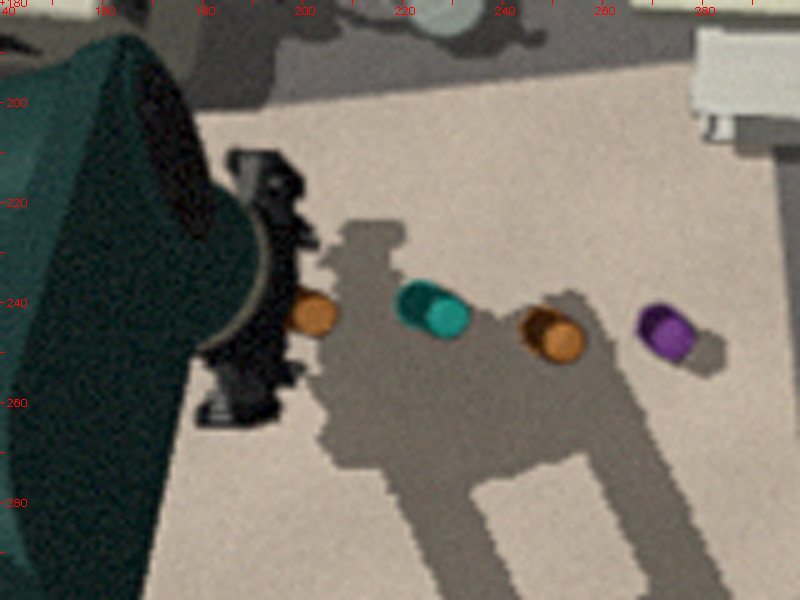

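The fingers straddle the amber vial A (side view, vial at (352,355), pads at (333,355) and (373,360)). Closing and lifting.

Request:
arm_command(steps=[[10, 0, 0, 0, 0], [10, 0, 0, 0, 0], [10, 0, 0, 0, 0], [10, 0, 0, 0, 0], [10, 0, 0, 0, 0], [10, 0, 0, 0, 0], [10, 0, 0, 0, 0], [10, 0, 0, 0, 0]], grip_force=20)

```text
clock: 2.37
tcp_pos: [0.4481, 0.1921, 0.0471]
tool_rot: [[0.071, 0.997, 0.002], [0.997, -0.071, -0.001], [-0.0, 0.002, -1.0]]
ft_force: [-0.5, 0.2, 7.9]
opening: 0.299
```

Request:
arm_command(steps=[[10, 0, 0, -0.02, 0], [10, 0, 0, -0.05, 0], [10, 0, 0, -0.08, 0], [10, 0, 0, -0.11, 0], [10, 0, 0, -0.14, 0], [10, 0, 0, -0.165, 0], [10, 0, 0, -0.17, 0], [10, 0, 0, -0.17, 0]])

```text
clock: 3.03
tcp_pos: [0.449, 0.1926, 0.2191]
tool_rot: [[0.071, 0.997, 0.006], [0.997, -0.071, 0.001], [0.001, 0.006, -1.0]]
ft_force: [0.6, 0.1, -0.3]
opening: 0.298
```

```bash
python3 - <<'E'
from h import *
plan([.6085,-.022,.215],-4.1)
p,d=arm.camera("side"); crop("s",p,240,150,440,350,3,"pics/s6.png")
E
```

```text
shift [-0.2027  0.1743  0.005 ] roll 0.0001 tooly -4.08 clock 3.0333 tcp [0.449  0.1926 0.2191]
```

View pics/s6.png

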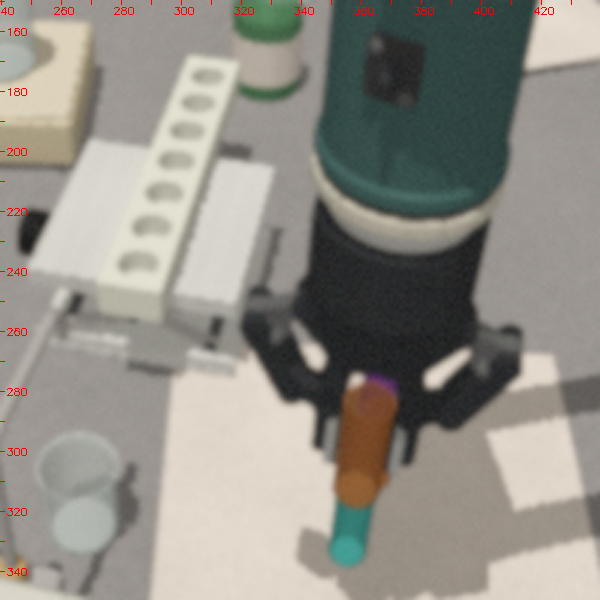

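Request:
arm_command(steps=[[10, -0.03, 0.01, 0, 0], [10, -0.065, 0.03, 0, 0], [10, -0.1, 0.05, 0, 0], [10, -0.13, 0.075, 0, 0], [10, -0.155, 0.1, 0, 0], [10, -0.175, 0.13, 0, 0], [10, -0.195, 0.155, 0.005, 0], [10, -0.2027, 0.17, 0.02, 0], [10, -0.2027, 0.1743, 0.03, 0], [10, -0.2027, 0.1743, 0.034, 0]])

```text
clock: 3.92
tcp_pos: [0.606, -0.0226, 0.18]
tool_rot: [[0.073, 0.997, -0.003], [0.997, -0.073, 0.001], [0.001, -0.003, -1.0]]
ft_force: [-0.7, 0.1, 0.0]
opening: 0.296
```

```bash
python3 - <<'E'
from h import *
plan([.6085,-.022,.185],-4.1)
p,d=arm.camera("side"); crop("s",p,240,150,360,270,6,"pics/s7.png")
q,d=arm.camera("top"); crop("t",q,240,110,360,210,6,"pics/t7.png"); cv2.imwrite("pics/s7f.png",p);cv2.imwrite("pics/t7f.png",q)
E
```

```text
shift [ 0.0007  0.0025 -0.005 ] roll -0.0003 tooly -4.16 clock 3.9167 tcp [ 0.606  -0.0226  0.18  ]
```

View pics/s7.png

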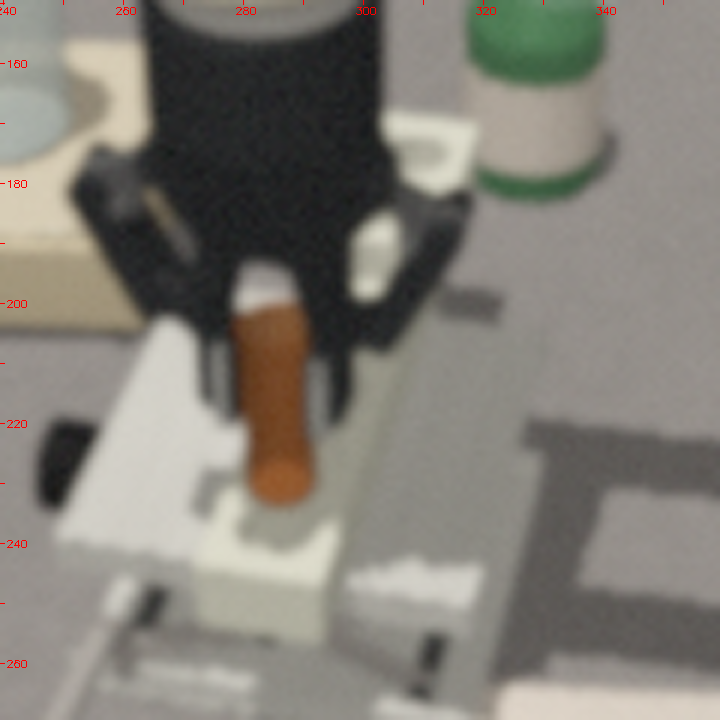

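View pics/t7.png

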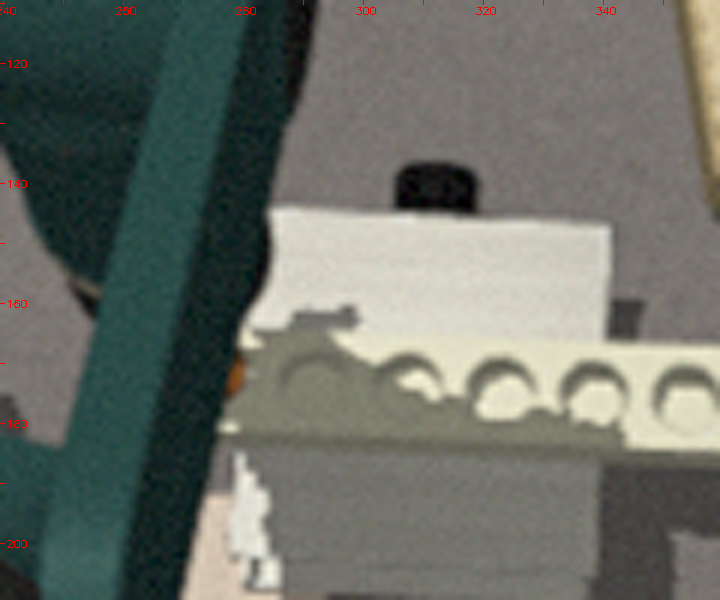

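```bash
python3 - <<'E'
from h import *
np.set_printoptions(precision=4,suppress=True)
s=cv2.imread("pics/s7f.png")
for z in (.131,.133,.135): print(z,atz("side",(280/6+239.5,480/6+149.5),z))
for v in vials("side",s):
    if v[3]>100: print(v,atz("side",v[0],.1705))
crop("s",s,268,190,304,245,12,"pics/s7b.png")
E
```

```text
0.131 [ 0.6091 -0.0296  0.131 ]
0.133 [ 0.6086 -0.0275  0.133 ]
0.135 [ 0.6082 -0.0254  0.135 ]
((494.0000305175781, 147.50001525878906), (23.084627151489258, 41.42583465576172), array([493.8265, 147.8276]), np.int32(876)) [ 0.1005 -0.3888  0.1705]
((286.36126708984375, 217.0982666015625), (31.9320125579834, 12.848833084106445), array([285.3645, 216.2741]), np.int32(332)) [ 0.6067 -0.025   0.1705]
((365.89190673828125, 297.1486511230469), (9.699540138244629, 27.290233612060547), array([366.1019, 298.1343]), np.int32(216)) [0.4386 0.1563 0.1705]
```

View pics/s7b.png

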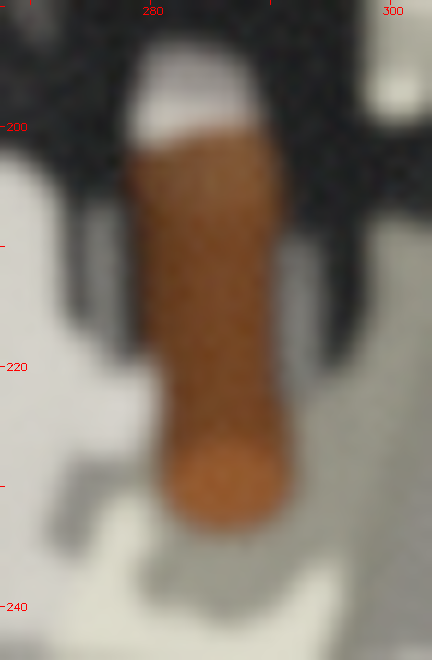

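```bash
cat >> h.py <<'E'
def circ(n,img,c,r,col,x0,y0,f,z=None):
    P=[]
    for a in np.linspace(0,2*np.pi,40):
        u=proj(n,[c[0]+r*np.cos(a),c[1]+r*np.sin(a),c[2]]); P.append([(u[0]-x0+.5)*f,(u[1]-y0+.5)*f])
    cv2.polylines(img,[np.array(P,np.int32)],True,col,1)
def over(n,img,x0,y0,x1,y1,f,circles,out):
    crop(n,img,x0,y0,x1,y1,f,out); c=cv2.imread(out)
    for (p,r,col) in circles: circ(n,c,p,r,col,x0,y0,f)
    cv2.imwrite(out,c)
E
python3 - <<'E'
from h import *
s0=cv2.imread("pics/side0.png");t0=cv2.imread("pics/top0.png");s=cv2.imread("pics/s7f.png")
Y=(0,255,255);C=(255,255,0)
def V(x,y,z): return [((x,y,z),.013,Y),((x,y,z+.075),.013,C)]
over("side",s0,340,335,370,380,12,V(.447,.1915,0),"pics/o1.png")
over("top",t0,185,225,215,255,12,V(.447,.1915,0),"pics/o2.png")
over("side",s,268,185,304,245,12,V(.607,-.0235,.133),"pics/o3.png")
over("side",s0,270,210,310,260,12,[((.6085,-.022,.115),.0145,Y),((.606,-.063,.115),.0145,Y)],"pics/o4.png")
a=[cv2.imread(f"pics/o{i}.png") for i in(1,2,3)]
h=max(x.shape[0] for x in a); cv2.imwrite("pics/o5.png",np.hstack([cv2.copyMakeBorder(x,0,h-x.shape[0],0,4,0) for x in a])[:, :1200])
b=cv2.imread("pics/o5.png"); print(b.shape); cv2.imwrite("pics/o5.png",cv2.resize(b,None,fx=.68,fy=.68))
E
```

```text
(720, 1164, 3)
```

View pics/o5.png

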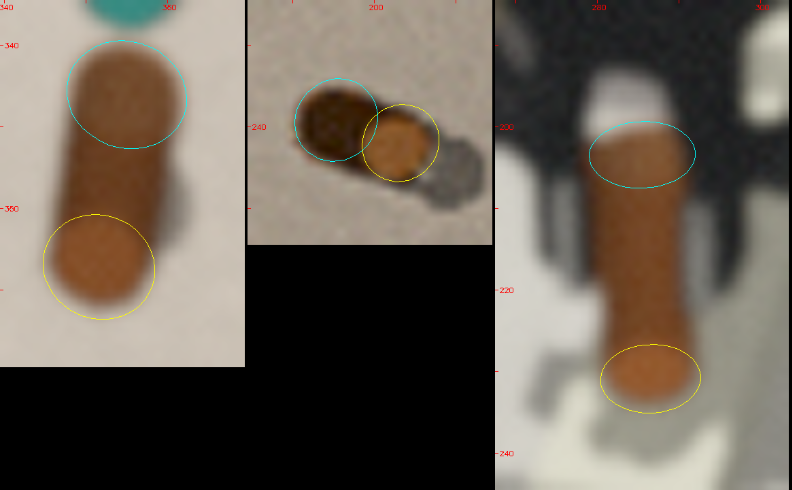

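View pics/o4.png

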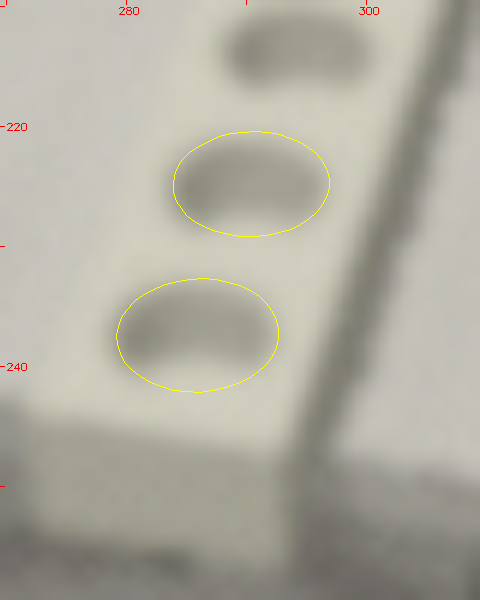

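```bash
python3 - <<'E'
from h import *
plan([.6075,-.0211,.165],-4.1)
E
```

```text
shift [0.0004 0.0028 0.0163] roll 0.0002 tooly -4.06 clock 4.0167 tcp [ 0.6047 -0.0213  0.1813]
```

Request:
arm_command(steps=[[10, 0.0004, 0.0028, 0, 0], [10, 0.0004, 0.0028, 0.008, 0], [10, 0.0004, 0.0028, 0.0163, 0], [10, 0.0004, 0.0028, 0.0163, 0], [10, 0.0004, 0.0028, 0.0163, 0], [10, 0.0004, 0.0028, 0.0163, 0]])

```text
clock: 4.52
tcp_pos: [0.6074, -0.0209, 0.1651]
tool_rot: [[0.071, 0.998, -0.003], [0.998, -0.071, 0.001], [0.001, -0.003, -1.0]]
ft_force: [-0.3, -0.2, -0.4]
opening: 0.296
```

```bash
python3 - <<'E'
from h import *
plan([.6075,-.0211,.165],-4.1)
s,_=arm.camera("side")
plan([.6075,-.0211,.165],-4.1)
x,y,z=.6085,-.022,.118
over("side",s,262,185,312,245,12,[((x,y,z),.013,(0,255,255)),((x,y,z+.075),.013,(255,255,0)),((x,y,.115),.0145,(255,0,0))],"pics/o6.png")
E
```

```text
shift [-0.0001  0.0002  0.0001] roll 0.0003 tooly -4.05 clock 4.5167 tcp [ 0.6074 -0.0209  0.1651]
shift [-0.0001 -0.0001  0.0003] roll 0.0003 tooly -4.05 clock 4.5667 tcp [ 0.6076 -0.021   0.1653]
```

View pics/o6.png

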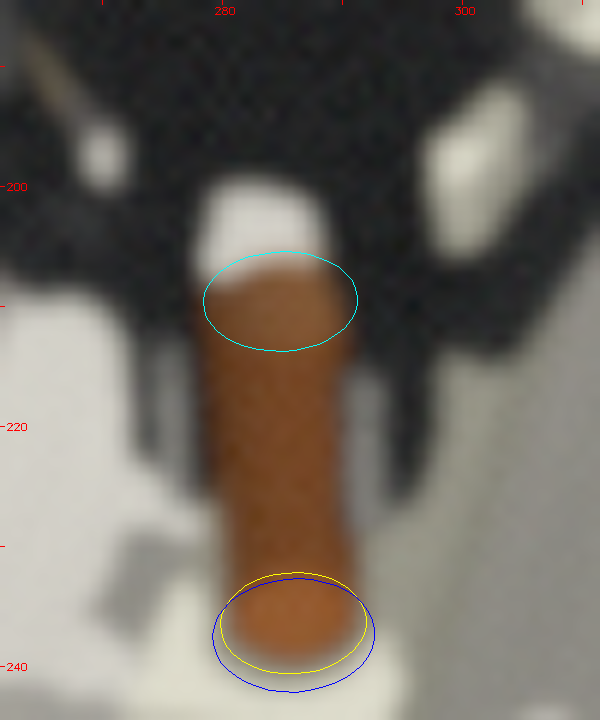

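Request:
arm_command(steps=[[10, 0, 0, 0.006, 0], [10, 0, 0, 0.012, 0], [10, 0, 0, 0.017, 0], [10, 0, 0, 0.021, 0], [10, 0, 0, 0.023, 0], [10, 0, 0, 0.023, 0], [10, 0, 0, 0.023, 0]])

```text
clock: 5.15
tcp_pos: [0.6073, -0.021, 0.142]
tool_rot: [[0.071, 0.997, -0.003], [0.997, -0.071, 0.001], [0.001, -0.003, -1.0]]
ft_force: [0.2, -0.3, -0.7]
opening: 0.297
```

```bash
python3 - <<'E'
from h import *
plan([.6075,-.0211,.140],-4.1)
print(arm.get_state()["ft_force"])
s,_=arm.camera("side")
x,y,z=.6085,-.022,.095
over("side",s,262,185,312,245,12,[((x,y,z+.075),.013,(255,255,0)),((x,y,.115),.0145,(255,0,0))],"pics/o7.png")
E
```

```text
shift [-0.0001  0.0003  0.002 ] roll 0.0002 tooly -4.06 clock 5.15 tcp [ 0.6073 -0.021   0.142 ]
[ 0.16568731 -0.27579606 -0.72607673]
```

View pics/o7.png

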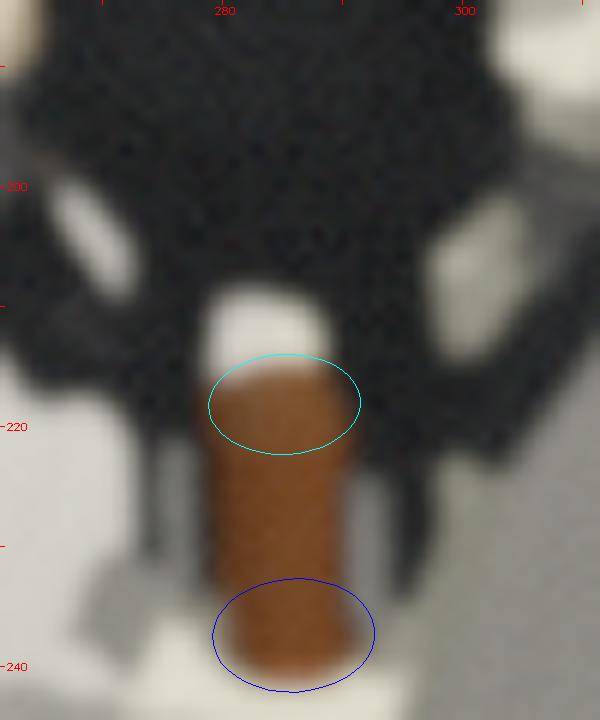

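In the pocket with no force. Down a little more, then release.

Request:
arm_command(steps=[[10, 0, 0, 0.001, 0], [10, 0, 0, 0.002, 0], [10, 0, 0, 0.002, 0], [10, 0, 0, 0.002, 0], [18, 0, 0, 0.002, 0], [30, 0, 0, 0.002, 0], [36, 0, 0, 0.002, 0], [45, 0, 0, 0.002, 0], [45, 0, 0, 0.002, 0], [45, 0, 0, 0.002, 0]])

```text
clock: 6.03
tcp_pos: [0.6073, -0.021, 0.1402]
tool_rot: [[0.071, 0.997, -0.003], [0.997, -0.071, 0.001], [0.001, -0.003, -1.0]]
ft_force: [0.1, 0.1, 0.3]
opening: 0.529
```

Request:
arm_command(steps=[[45, 0, 0, -0.01, 0], [45, 0, 0, -0.03, 0], [45, 0, 0, -0.06, 0], [45, 0, 0, -0.085, 0], [45, 0, 0, -0.095, 0], [45, 0, 0, -0.095, 0]])

```text
clock: 6.53
tcp_pos: [0.6097, -0.0213, 0.2388]
tool_rot: [[0.071, 0.997, 0.004], [0.998, -0.071, 0.0], [0.0, 0.003, -1.0]]
ft_force: [0.7, 0.3, -0.2]
opening: 0.527
```

```bash
python3 - <<'E'
from h import *
plan([.4275,.055,.215],-4.1)
s,_=arm.camera("side")
x,y,z=.6085,-.022,.093
over("side",s,262,185,312,245,12,[((x,y,z+.075),.013,(255,255,0)),((x,y,.115),.0145,(255,0,0)),((.606,-.063,.115),.0145,(255,0,0))],"pics/o8.png")
E
```

```text
shift [ 0.0633 -0.1872  0.0232] roll 0.0003 tooly -4.05 clock 6.5333 tcp [ 0.6097 -0.0213  0.2388]
```

View pics/o8.png

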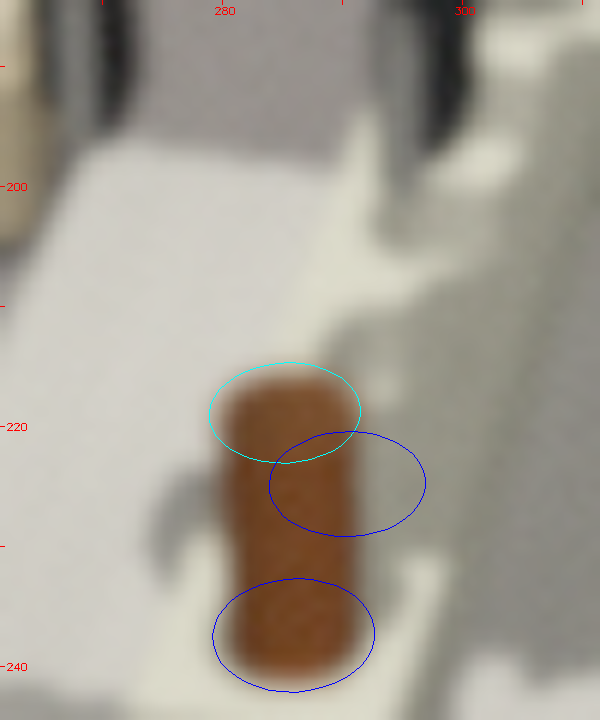

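Request:
arm_command(steps=[[60, 0.01, -0.03, 0, 0], [60, 0.02, -0.06, 0, 0], [60, 0.03, -0.09, 0, 0], [60, 0.045, -0.125, 0, 0], [60, 0.055, -0.16, 0.01, 0], [60, 0.0633, -0.18, 0.03, 0], [60, 0.0633, -0.1872, 0.06, 0], [60, 0.0633, -0.1872, 0.08, 0], [60, 0.0633, -0.1872, 0.08, 0], [60, 0.0633, -0.1872, 0.08, 0]])

```text
clock: 7.42
tcp_pos: [0.4243, 0.0553, 0.1552]
tool_rot: [[0.071, 0.997, -0.005], [0.998, -0.071, 0.001], [0.001, -0.005, -1.0]]
ft_force: [0.6, -1.0, 0.1]
opening: 0.699
```

```bash
python3 - <<'E'
from h import *
plan([.427,.055,.045],-4.1)
s,_=arm.camera("side"); crop("side",s,310,230,430,330,6,"pics/s9.png")
E
```

```text
shift [-0.0002  0.0032  0.1102] roll 0.0003 tooly -4.05 clock 7.4167 tcp [0.4243 0.0553 0.1552]
```

View pics/s9.png

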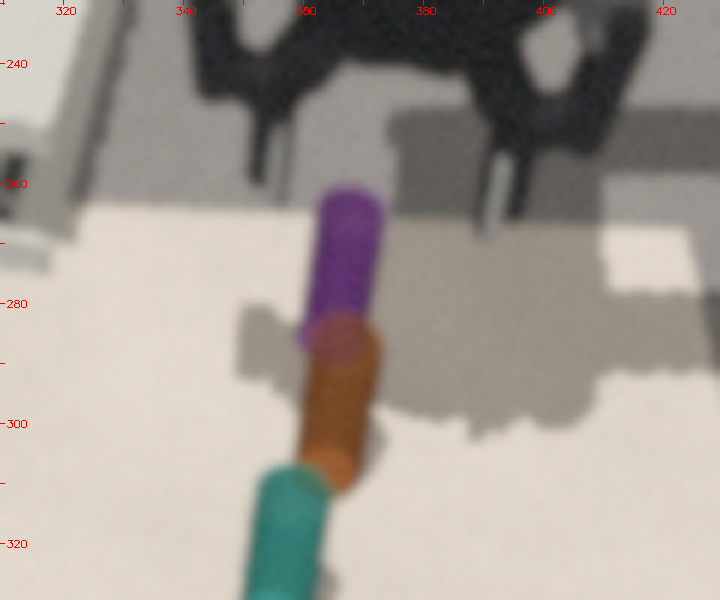

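Request:
arm_command(steps=[[60, -0.0002, 0.003, 0.03, 0], [60, -0.0002, 0.003, 0.06, 0], [60, -0.0002, 0.003, 0.085, 0], [60, -0.0002, 0.003, 0.105, 0], [60, -0.0002, 0.003, 0.1102, 0], [60, -0.0002, 0.003, 0.1102, 0], [60, -0.0002, 0.003, 0.1102, 0]])

```text
clock: 8.05
tcp_pos: [0.4299, 0.0547, 0.0469]
tool_rot: [[0.071, 0.997, -0.0], [0.997, -0.071, 0.001], [0.001, -0.0, -1.0]]
ft_force: [-0.0, 0.4, 0.6]
opening: 0.7
```

```bash
python3 - <<'E'
from h import *
plan([.427,.055,.045],-4.1)
s,_=arm.camera("side"); crop("side",s,310,250,430,350,6,"pics/s10.png")
E
```

```text
shift [ 0.0001 -0.0029  0.0019] roll 0.0001 tooly -4.07 clock 8.05 tcp [0.4299 0.0547 0.0469]
```

View pics/s10.png

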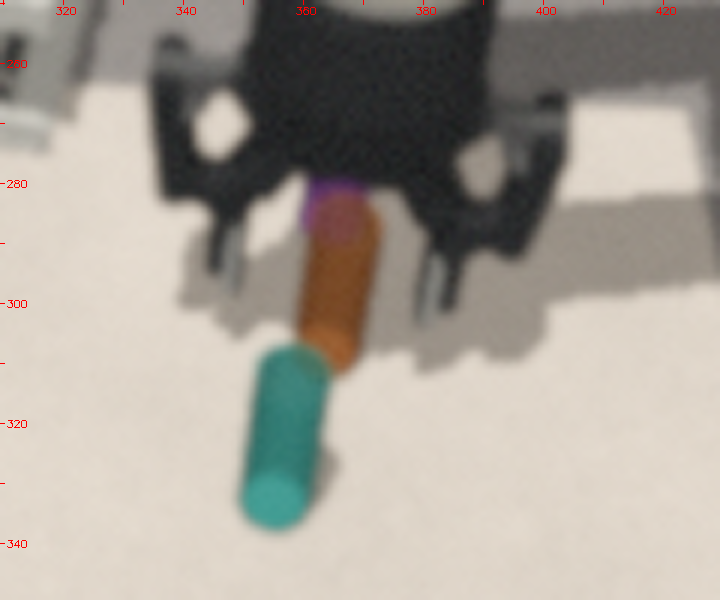

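Request:
arm_command(steps=[[60, 0, -0.0025, 0.0018, 0], [60, 0, -0.0025, 0.0018, 0], [10, 0, -0.0025, 0.0018, 0], [10, 0, -0.0025, 0.0018, 0], [10, 0, -0.0025, 0.0018, 0], [10, 0, -0.0025, 0.0018, 0], [10, 0, -0.0025, 0.0018, 0], [10, 0, -0.0025, 0.0018, 0], [10, 0, -0.0025, 0.0018, 0], [10, 0, -0.0025, 0.0018, 0]])

```text
clock: 8.93
tcp_pos: [0.4279, 0.055, 0.0458]
tool_rot: [[0.071, 0.997, 0.001], [0.997, -0.071, 0.001], [0.001, 0.001, -1.0]]
ft_force: [-1.1, 0.7, 7.3]
opening: 0.302
```

Request:
arm_command(steps=[[10, 0, 0, -0.02, 0], [10, 0, 0, -0.05, 0], [10, 0, 0, -0.08, 0], [10, 0, 0, -0.11, 0], [10, 0, 0, -0.14, 0], [10, 0, 0, -0.165, 0], [10, 0, 0, -0.18, 0], [10, 0, 0, -0.18, 0]])

```text
clock: 9.6
tcp_pos: [0.4299, 0.0548, 0.229]
tool_rot: [[0.071, 0.997, 0.008], [0.997, -0.071, 0.0], [0.001, 0.008, -1.0]]
ft_force: [0.9, 0.4, -0.6]
opening: 0.3
```

```bash
python3 - <<'E'
from h import *
plan([.605,-.063,.225],-4.1)
E
```

```text
shift [-0.1051  0.183   0.0053] roll 0.0002 tooly -4.06 clock 9.6 tcp [0.4299 0.0548 0.229 ]
```

Request:
arm_command(steps=[[10, -0.02, 0.03, 0, 0], [10, -0.04, 0.06, 0, 0], [10, -0.065, 0.09, 0, 0], [10, -0.085, 0.12, 0, 0], [10, -0.1, 0.15, 0, 0], [10, -0.105, 0.175, 0, 0], [10, -0.105, 0.183, 0.005, 0], [10, -0.105, 0.183, 0.025, 0], [10, -0.105, 0.183, 0.04, 0], [10, -0.105, 0.183, 0.04, 0]])

```text
clock: 10.43
tcp_pos: [0.6017, -0.0618, 0.1855]
tool_rot: [[0.071, 0.997, -0.001], [0.997, -0.071, 0.002], [0.002, -0.001, -1.0]]
ft_force: [-0.9, 0.1, -0.4]
opening: 0.297
```

Request:
arm_command(steps=[[10, 0, 0, 0, 0], [10, 0, 0, 0, 0], [10, 0, 0, 0, 0]])

```text
clock: 10.68
tcp_pos: [0.6014, -0.0615, 0.1858]
tool_rot: [[0.07, 0.998, -0.001], [0.998, -0.07, 0.003], [0.002, -0.001, -1.0]]
ft_force: [0.2, -0.4, 0.1]
opening: 0.297
```

```bash
python3 - <<'E'
from h import *
plan([.605,-.063,.18],-4.1); st=arm.get_state()
s,_=arm.camera("side"); q,_=arm.camera("top")
x,y,z=.605,-.063,st["tcp_pos"][2]-.0455
x,y=st["tcp_pos"][0],st["tcp_pos"][1]
C=[((x,y,z+.075),.013,(255,255,0)),((x,y,z),.013,(0,255,255))]
over("side",s,262,170,322,245,10,C+[((.606,-.063,.115),.0145,(255,0,0)),((.6085,-.022,.168),.013,(0,255,0))],"pics/o9.png")
over("top",q,250,140,330,200,9,C+[((.606,-.063,.115),.0145,(255,0,0))],"pics/o9t.png")
E
```

```text
shift [-0.0013  0.0037  0.0058] roll 0.0004 tooly -4.03 clock 10.6833 tcp [ 0.6014 -0.0615  0.1858]
```

View pics/o9.png

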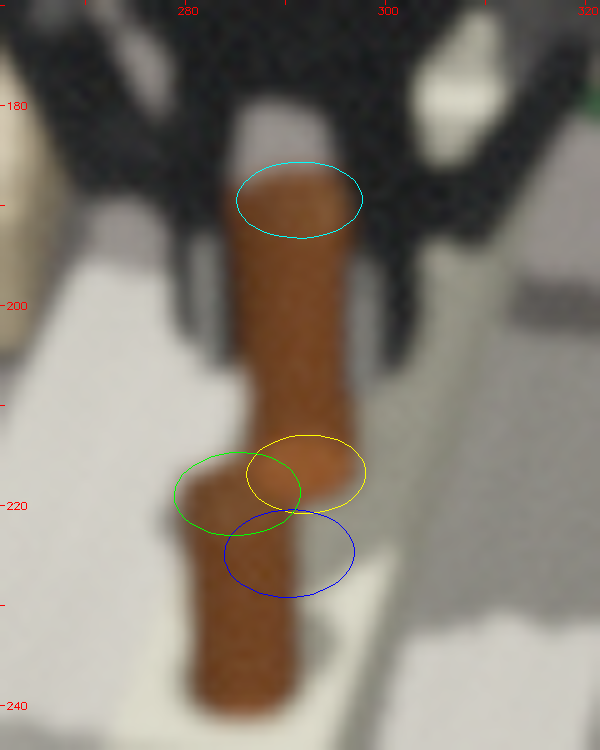

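View pics/o9t.png

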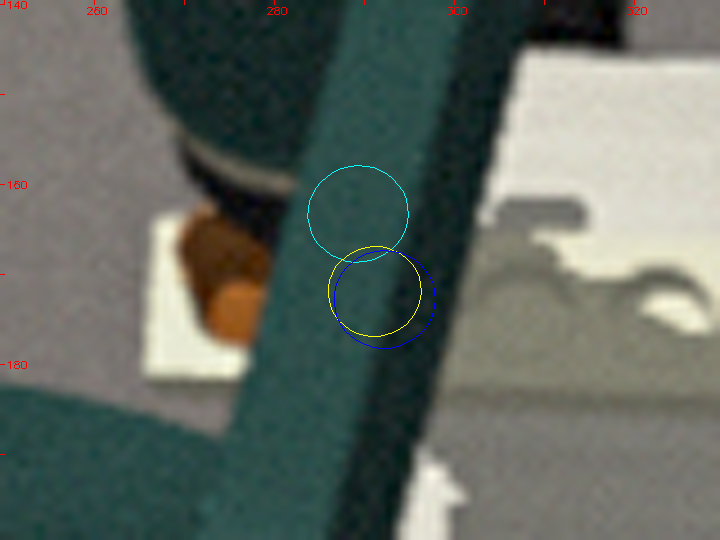

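Request:
arm_command(steps=[[10, -0.0004, 0.0037, 0.003, 0], [10, -0.0004, 0.0037, 0.01, 0], [10, -0.0004, 0.0037, 0.018, 0], [10, -0.0004, 0.0037, 0.0208, 0], [10, -0.0004, 0.0037, 0.0208, 0], [10, -0.0004, 0.0037, 0.0208, 0], [10, -0.0004, 0.0037, 0.0208, 0]])

```text
clock: 11.37
tcp_pos: [0.6058, -0.0623, 0.1655]
tool_rot: [[0.07, 0.998, 0.0], [0.998, -0.07, 0.002], [0.002, 0.0, -1.0]]
ft_force: [0.4, 0.3, -0.8]
opening: 0.298
```

```bash
python3 - <<'E'
from h import *
plan([.605,-.062,.165],-4.1); st=arm.get_state()
s,_=arm.camera("side")
x,y,z=st["tcp_pos"]; x+=.001; z-=.0455
C=[((x,y,z+.075),.013,(255,255,0)),((x,y,z),.013,(0,255,255))]
over("side",s,262,170,322,245,10,C+[((.606,-.062,.115),.0145,(255,0,0)),((.6085,-.022,.168),.013,(0,255,0))],"pics/o10.png")
E
```

```text
shift [ 0.0003 -0.0008  0.0005] roll 0.0003 tooly -4.04 clock 11.3667 tcp [ 0.6058 -0.0623  0.1655]
```

View pics/o10.png

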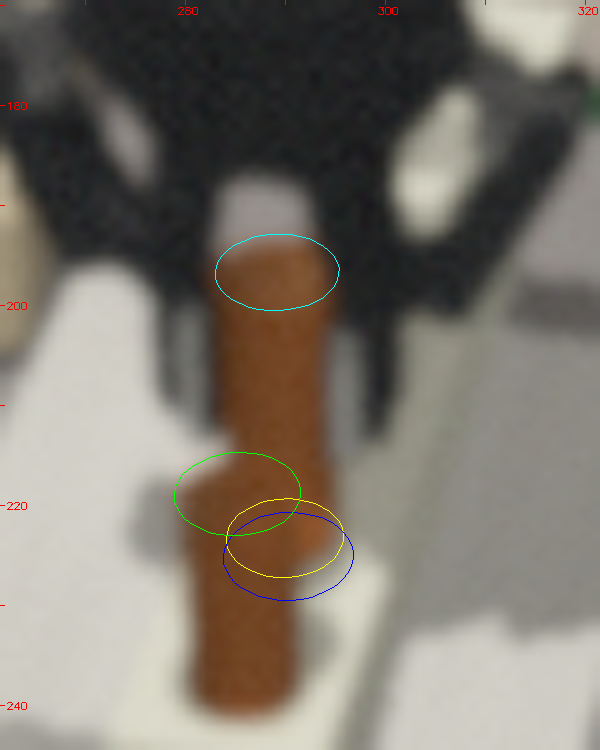

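Request:
arm_command(steps=[[10, 0.0003, -0.0006, 0.004, 0], [10, 0.0003, -0.0006, 0.01, 0], [10, 0.0003, -0.0006, 0.016, 0], [10, 0.0003, -0.0006, 0.021, 0], [10, 0.0003, -0.0006, 0.0235, 0], [10, 0.0003, -0.0006, 0.0235, 0], [10, 0.0003, -0.0006, 0.0235, 0]])

```text
clock: 12.0
tcp_pos: [0.6052, -0.062, 0.1419]
tool_rot: [[0.07, 0.998, 0.0], [0.998, -0.07, 0.002], [0.002, 0.0, -1.0]]
ft_force: [-0.1, 0.4, -0.7]
opening: 0.296
```

```bash
python3 - <<'E'
from h import *
plan([.605,-.062,.139],-4.1)
print(arm.get_state()["ft_force"])
s,_=arm.camera("side"); crop("side",s,262,170,322,245,10,"pics/o11.png")
E
```

```text
shift [-0.0001 -0.0002  0.0029] roll 0.0003 tooly -4.04 clock 12.0 tcp [ 0.6052 -0.062   0.1419]
[-0.06643489  0.42409724 -0.65072707]
```

View pics/o11.png

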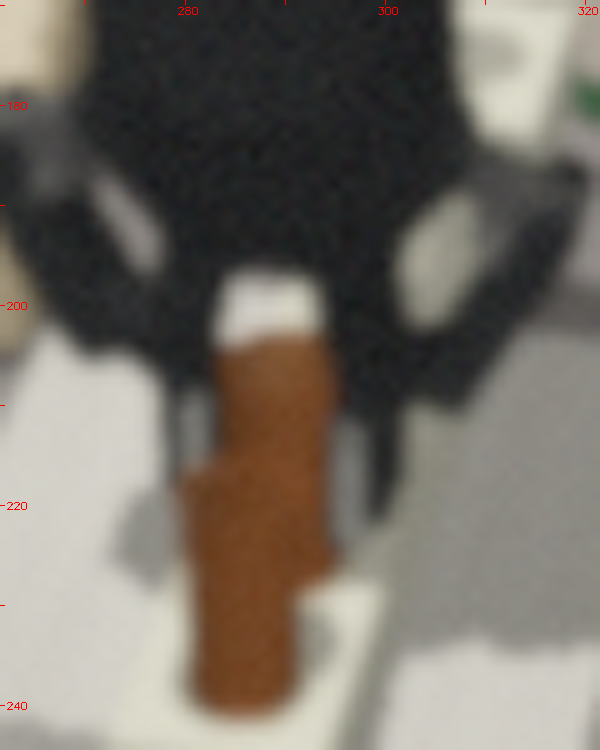

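In the pocket without force; down the rest and release.

Request:
arm_command(steps=[[10, 0, 0, 0.001, 0], [10, 0, 0, 0.0025, 0], [10, 0, 0, 0.0027, 0], [10, 0, 0, 0.0027, 0], [18, 0, 0, 0.0027, 0], [30, 0, 0, 0.0027, 0], [36, 0, 0, 0.0027, 0], [45, 0, 0, 0.0027, 0], [45, 0, 0, 0.0027, 0], [45, 0, 0, 0.0027, 0]])

```text
clock: 12.88
tcp_pos: [0.6054, -0.062, 0.1395]
tool_rot: [[0.07, 0.998, 0.001], [0.998, -0.07, 0.002], [0.002, 0.001, -1.0]]
ft_force: [-1.6, -0.1, -0.7]
opening: 0.524
```

Request:
arm_command(steps=[[45, 0, 0, -0.01, 0], [45, 0, 0, -0.03, 0], [45, 0, 0, -0.06, 0], [45, 0, 0, -0.09, 0], [45, 0, 0, -0.11, 0], [45, 0, 0, -0.11, 0]])

```text
clock: 13.38
tcp_pos: [0.6084, -0.0629, 0.2556]
tool_rot: [[0.07, 0.997, 0.01], [0.998, -0.07, -0.0], [0.001, 0.01, -1.0]]
ft_force: [0.4, 0.8, 0.2]
opening: 0.526
```

```bash
python3 - <<'E'
from h import *
plan([.5995,-.145,.24],-4.1)
s,_=arm.camera("side")
over("side",s,262,170,322,245,10,[((.606,-.062,.168),.013,(255,0,0)),((.6085,-.022,.168),.013,(0,255,0))],"pics/o12.png")
E
```

```text
shift [-0.0826 -0.0033  0.0155] roll 0.0004 tooly -4.04 clock 13.3833 tcp [ 0.6084 -0.0629  0.2556]
```

View pics/o12.png

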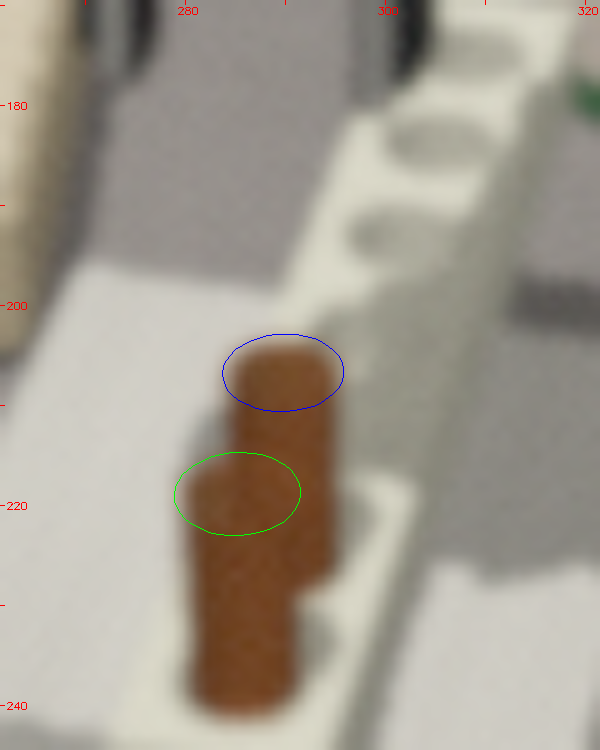

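Request:
arm_command(steps=[[80, -0.03, 0, 0, 0], [80, -0.06, 0, 0, 0], [80, -0.08, -0.0033, 0.01, 0], [80, -0.081, -0.0033, 0.04, 0], [80, -0.081, -0.0033, 0.07, 0], [80, -0.081, -0.0033, 0.095, 0], [80, -0.081, -0.0033, 0.11, 0], [80, -0.081, -0.0033, 0.11, 0], [80, -0.081, -0.0033, 0.11, 0]])

```text
clock: 14.18
tcp_pos: [0.5978, -0.1427, 0.1417]
tool_rot: [[0.07, 0.998, 0.004], [0.998, -0.07, 0.002], [0.002, 0.004, -1.0]]
ft_force: [1.1, 0.2, -0.1]
opening: 0.939
```

```bash
python3 - <<'E'
from h import *
plan([.5995,-.143,.105],-4.1)
s,_=arm.camera("side"); crop("side",s,230,150,340,250,7,"pics/o13.png")
t,_=arm.camera("top"); crop("top",t,250,120,370,220,6,"pics/o13t.png")
E
```

```text
shift [-0.0003  0.0016  0.0367] roll 0.0003 tooly -4.04 clock 14.1833 tcp [ 0.5978 -0.1427  0.1417]
```

View pics/o13.png

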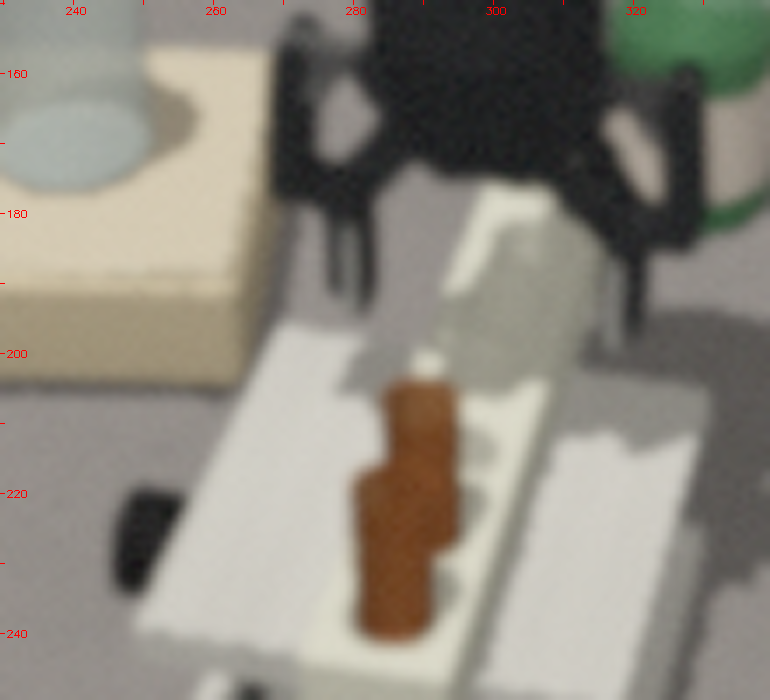

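View pics/o13t.png

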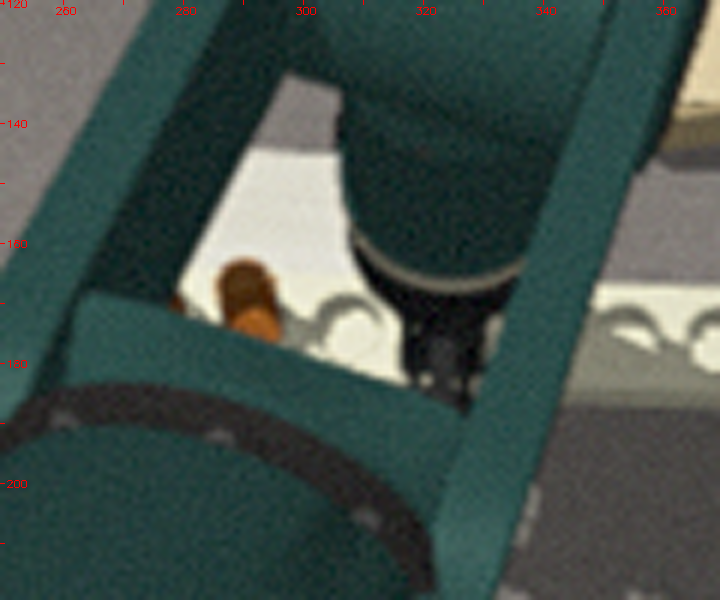

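Request:
arm_command(steps=[[75, -0.0003, 0.001, 0.01, 0], [75, -0.0003, 0.001, 0.02, 0], [70, -0.0003, 0.001, 0.03, 0], [65, -0.0003, 0.001, 0.035, 0], [60, -0.0003, 0.001, 0.036, 0], [60, -0.0003, 0.001, 0.036, 0], [60, -0.0003, 0.001, 0.036, 0], [60, -0.0003, 0.001, 0.036, 0]])

```text
clock: 14.95
tcp_pos: [0.6013, -0.1438, 0.1082]
tool_rot: [[0.07, 0.997, 0.009], [0.998, -0.07, 0.0], [0.001, 0.009, -1.0]]
ft_force: [0.4, -0.7, 0.7]
opening: 0.703
```

```bash
python3 - <<'E'
from h import *
plan([.5995,-.143,.105],-4.1)
print(arm.get_state()["ft_force"])
s,_=arm.camera("side"); crop("side",s,230,150,340,250,7,"pics/o14.png")
E
```

```text
shift [ 0.0006 -0.0018  0.0032] roll 0.0004 tooly -4.03 clock 14.95 tcp [ 0.6013 -0.1438  0.1082]
[ 0.39993448 -0.6812567   0.68298337]
```

View pics/o14.png

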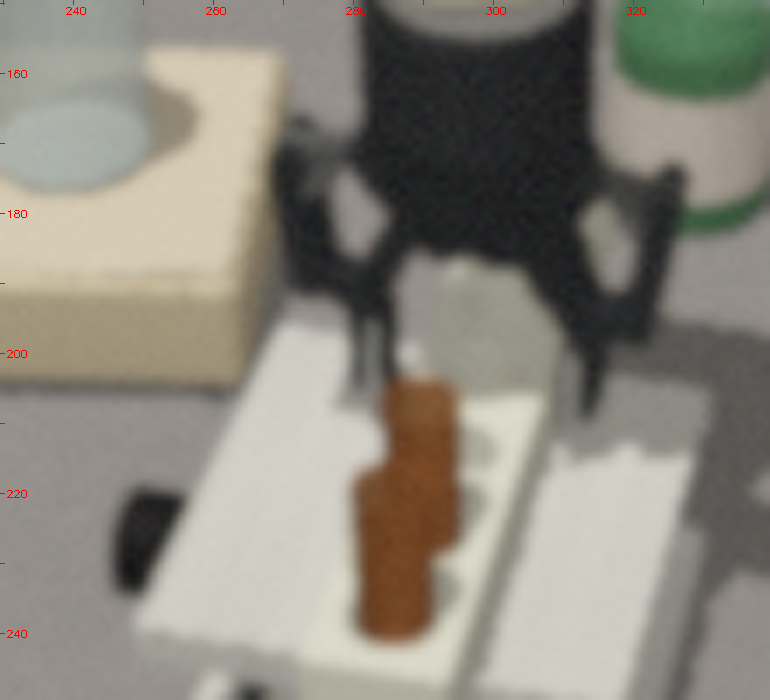

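Request:
arm_command(steps=[[60, 0, -0.0015, 0.003, 0], [60, 0, -0.0015, 0.003, 0], [60, 0, -0.0015, 0.003, 0], [55, 0, -0.0015, 0.003, 0], [52, 0, -0.0015, 0.003, 0], [49, 0, -0.0015, 0.003, 0], [46, 0, -0.0015, 0.003, 0], [40, 0, -0.0015, 0.003, 0], [40, 0, -0.0015, 0.003, 0], [40, 0, -0.0015, 0.003, 0]], grip_force=40)

```text
clock: 15.83
tcp_pos: [0.5998, -0.1437, 0.1056]
tool_rot: [[0.07, 0.997, 0.009], [0.998, -0.07, -0.0], [0.001, 0.009, -1.0]]
ft_force: [-1.3, 1.0, 3.9]
opening: 0.528
```

Request:
arm_command(steps=[[40, 0, 0, 0, 0], [40, 0, 0, 0, 0], [40, 0, 0, 0, 0]], grip_force=40)

```text
clock: 16.08
tcp_pos: [0.5998, -0.1437, 0.1056]
tool_rot: [[0.07, 0.997, 0.009], [0.998, -0.07, -0.0], [0.001, 0.009, -1.0]]
ft_force: [0.1, -0.2, 2.6]
opening: 0.529
```

```bash
python3 - <<'E'
from h import *
plan([.5995,-.143,.105],-4.1)
st=arm.get_state();print(st["ft_force"],st["moment"],st["opening"])
s,_=arm.camera("side"); 
over("side",s,230,150,340,270,6,[((.606,-.062,.168),.013,(255,0,0)),((.6085,-.022,.168),.013,(0,255,0))],"pics/o15.png")
E
```

```text
shift [ 0.0007 -0.0004  0.0006] roll 0.0004 tooly -4.03 clock 16.0833 tcp [ 0.5998 -0.1437  0.1056]
[ 0.12449259 -0.19248637  2.56091009] [0.04237571 0.23637459 0.02100115] 0.5292174329111793
```

View pics/o15.png

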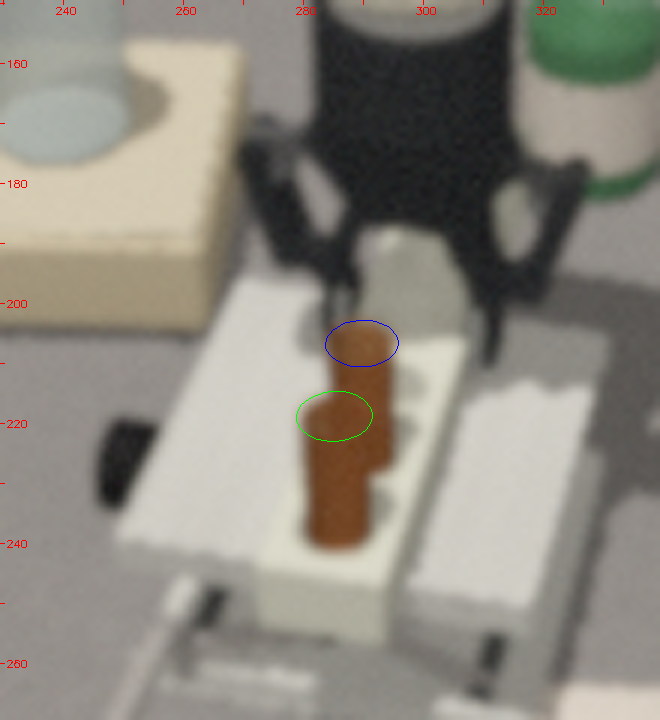

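Request:
arm_command(steps=[[40, 0.005, 0, 0, 0], [40, 0.012, 0.0005, 0, 0], [40, 0.02, 0.001, 0, 0], [40, 0.028, 0.0012, 0, 0], [40, 0.036, 0.0015, 0, 0], [40, 0.044, 0.002, 0, 0], [40, 0.052, 0.0022, 0, 0], [40, 0.058, 0.0025, 0, 0], [40, 0.06, 0.0025, 0, 0], [40, 0.06, 0.0025, 0, 0]])

```text
clock: 16.97
tcp_pos: [0.6065, -0.0825, 0.1056]
tool_rot: [[0.07, 0.998, 0.009], [0.998, -0.07, 0.001], [0.002, 0.009, -1.0]]
ft_force: [0.2, 2.4, 1.3]
opening: 0.532
```

```bash
python3 - <<'E'
from h import *
plan([.6158,-.0012,.1056],-4.1)
st=arm.get_state();print(st["ft_force"],st["moment"],st["opening"])
s,_=arm.camera("side"); crop("side",s,230,180,340,300,6,"pics/o16.png")
E
```

```text
shift [0.0818 0.0036 0.0002] roll 0.0006 tooly -4.0 clock 16.9667 tcp [ 0.6065 -0.0825  0.1056]
[0.18859959 2.35589275 1.3041296 ] [0.3592057  0.03750983 0.05116006] 0.531999948169823
```

View pics/o16.png

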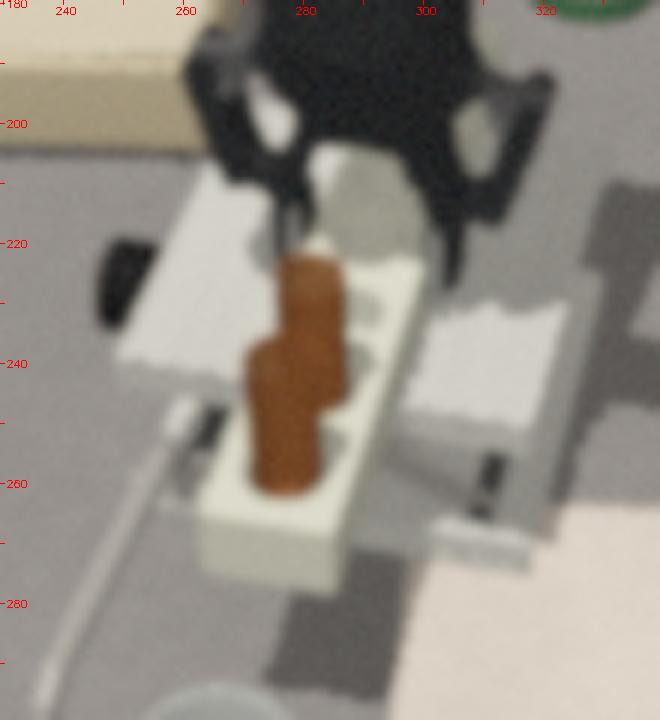

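Request:
arm_command(steps=[[40, 0.006, 0.0003, 0, 0], [40, 0.014, 0.0006, 0, 0], [40, 0.022, 0.001, 0, 0], [40, 0.03, 0.0013, 0, 0], [40, 0.038, 0.0017, 0, 0], [40, 0.046, 0.002, 0, 0], [40, 0.054, 0.0024, 0, 0], [40, 0.06, 0.0027, 0, 0], [40, 0.06, 0.0027, 0, 0], [40, 0.06, 0.0027, 0, 0]])

```text
clock: 17.85
tcp_pos: [0.6133, -0.0216, 0.1056]
tool_rot: [[0.07, 0.998, 0.009], [0.998, -0.07, 0.003], [0.004, 0.008, -1.0]]
ft_force: [0.6, 1.9, -1.5]
opening: 0.533
```

```bash
python3 - <<'E'
from h import *
plan([.6158,-.0012,.1056],-4.1)
st=arm.get_state();print(st["ft_force"],st["moment"],st["opening"])
s,_=arm.camera("side"); crop("side",s,210,200,320,320,6,"pics/o17.png")
E
```

```text
shift [0.0206 0.0011 0.0001] roll 0.0006 tooly -4.0 clock 17.85 tcp [ 0.6133 -0.0216  0.1056]
[ 0.61222775  1.88199758 -1.49405758] [ 0.22220399  0.06052113 -0.01976047] 0.5325085206146608
```

View pics/o17.png

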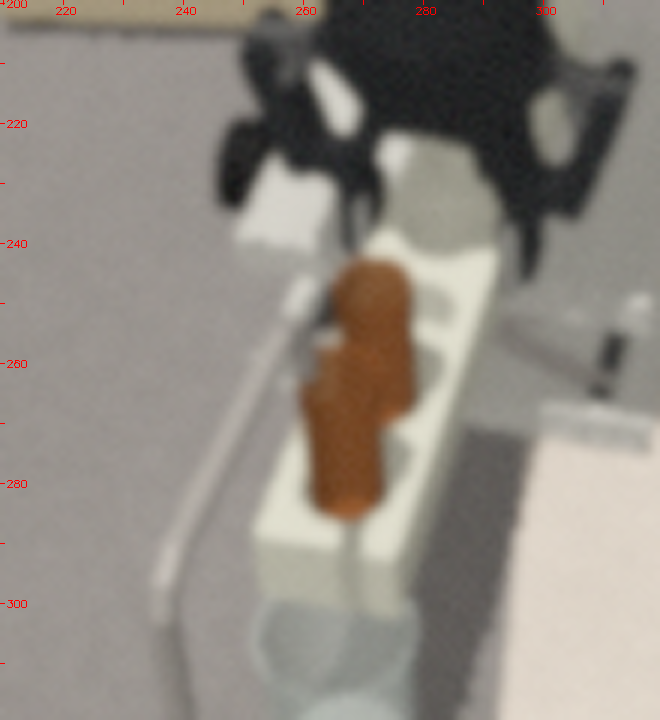

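Request:
arm_command(steps=[[40, 0.004, 0.0002, 0, 0], [40, 0.01, 0.0005, 0, 0], [40, 0.016, 0.0008, 0, 0], [40, 0.0206, 0.0011, 0, 0], [40, 0.0206, 0.0011, 0, 0], [40, 0.0206, 0.0011, 0, 0], [40, 0.0206, 0.0011, 0, 0]])

```text
clock: 18.48
tcp_pos: [0.6158, -0.0011, 0.1056]
tool_rot: [[0.07, 0.998, 0.009], [0.998, -0.07, 0.003], [0.004, 0.008, -1.0]]
ft_force: [-1.8, 1.4, -2.4]
opening: 0.528
```

```bash
python3 - <<'E'
from h import *
plan([.6158,-.0012,.1056],-4.1)
st=arm.get_state();print(st["ft_force"],st["moment"],st["opening"])
s,_=arm.camera("side"); t,_=arm.camera("top"); cv2.imwrite("pics/s18f.png",s); cv2.imwrite("pics/t18f.png",t)
C=[((.6245,.1205,.168),.013,(0,255,0)),((.6245,.1205,.115),.0145,(255,0,0)),((.6245,.1205,.186),.004,(0,0,255))]
over("side",s,230,230,310,310,9,C,"pics/o18.png")
over("top",t,180,120,260,190,9,C,"pics/o18t.png")
E
```

```text
shift [-0.0001  0.      0.    ] roll 0.0005 tooly -4.01 clock 18.4833 tcp [ 0.6158 -0.0011  0.1056]
[-1.82678627  1.41139698 -2.39811713] [ 0.04390046  0.01481513 -0.04930204] 0.5275227659070115
```

View pics/o18.png

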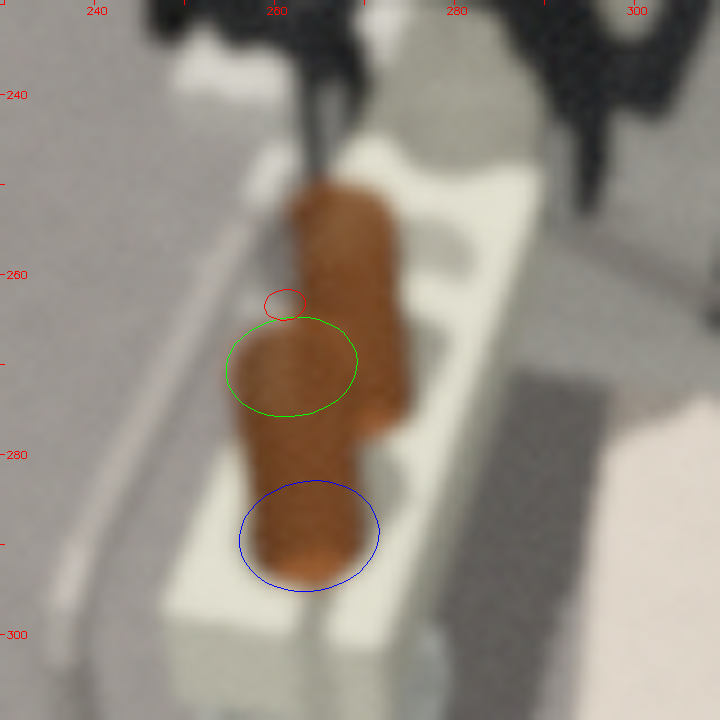

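View pics/o18t.png

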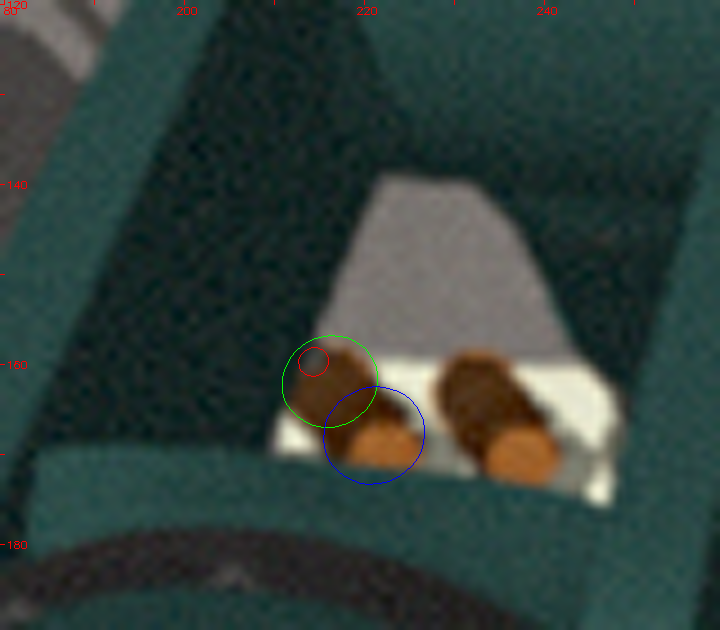

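```bash
python3 - <<'E'
from h import *
np.set_printoptions(precision=4,suppress=True)
s,d=arm.camera("side"); P=[]
m=cv2.inRange(s,(170,195,195),(215,235,235))
for v in range(245,300):
    for u in range(245,292):
        if m[v,u] and d[v,u]>0:
            p=atd("side",(u,v),d[v,u])
            if .108<p[2]<.125: P.append(p)
P=np.array(P); c=P.mean(0); n=np.linalg.svd(P-c)[2][2]; print(len(P),c,n*np.sign(n[2]))
b=arm.calibration("side")
x=[atz("side",(u/9+229.5,v/9+229.5),.115) for u,v in((165,605),(400,650))]; print(x,np.mean(x,0), "expected end mid 26mm beyond place1")
st=arm.get_state(); print(st["tcp_pos"],st["ft_force"],np.abs(st["dq"]).max(),st["clock"])
E
```

```text
425 [0.6173 0.083  0.1144] [ 0.0005 -0.0094  1.    ]
[array([0.6497, 0.1422, 0.115 ]), array([0.5999, 0.1463, 0.115 ])] [0.6248 0.1442 0.115 ] expected end mid 26mm beyond place1
[ 0.6157 -0.0015  0.1056] [ 0.0744  0.8407 -2.561 ] 0.0021255900242584122 18.6333
```

Request:
arm_command(steps=[[40, 0.0005, 0, 0, 0], [40, 0.001, 0.0005, 0, 0], [40, 0.001, 0.0005, 0, 0], [40, 0.001, 0.0005, 0, 0], [40, 0.001, 0.0005, 0, 0], [40, 0.001, 0.0005, 0, 0], [40, 0.001, 0.0005, 0, 0], [40, 0.001, 0.0005, 0, 0]])

```text
clock: 19.3
tcp_pos: [0.6163, -0.0006, 0.1056]
tool_rot: [[0.07, 0.998, 0.009], [0.998, -0.07, 0.003], [0.004, 0.008, -1.0]]
ft_force: [-0.0, -0.7, -2.5]
opening: 0.525
```

```bash
python3 - <<'E'
from h import *
st=arm.get_state(); print(st["tcp_pos"],st["ft_force"],st["opening"],np.abs(st["dq"]).max(),st["clock"])
print(arm.job_done())
E
```

```text
[ 6.16303173e-01 -6.04682220e-04  1.05601267e-01] [-0.01383281 -0.67819511 -2.52327701] 0.5253465135279851 0.0014435312203239575 19.3
the job is handed in; nothing more can be done
None
```

I set the two amber vials in the first and second places and slid the rack out flat by about 143 mm. I handed the job in at 19.3 s with the gripper still holding the rack at 40 N; no verdict was reported.

Last checks:
- **Vials:** both looked upright and seated in the pictures after the slide.
- **Rack:** the camera depth showed its top 114 mm above the bench (115 expected), level to about 0.01 rad. The arm was at rest and the opening read about 45 mm on the 46 mm rack.
- **Outermost place:** its position worked out within about 3 mm of the spout tip, against the 8 mm allowed. I then moved the rack about 1 mm further and did not photograph it again.
- **Disagreement:** two estimates of the outermost place, one from the arm's travel and one from the rack's end edge, differed by about 2 to 3 mm. That is within the camera's accuracy.
- **Beaker and bottle:** I did not measure either at the end. The gripper never came near the bottle, and the rack passed over the beaker with no unexpected force on the wrist.

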